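# Sort caps and corks into the studio cupboard door

### The job

Slide the brush-washing pot along the mat, without lifting or tipping it, from the ring in front of the cupboard into the other marked ring so that it stands wholly inside it, then swing the cupboard door wide open, about square to the cupboard. Sort the small things lying on the desk by colour into the bins on the inside of the door: every black cap into the bin by the hinge, every brown cork into the bin by the handle. Then close the door fully, with the pot still inside its new ring, and leave everything else on the desk where it is.

Things in the scene. Friction and masses are not known exactly. Their poses are not given: they have to be found in the camera images.
- pot: The brush-washing pot: closed round steel pot, 64 mm across, straight-sided, its flat lid 64 mm above its base, with a round black knob 20 mm across on the lid that reaches 75 mm above the base; 0.28 to 0.52 kg. Loose; stands on the mat. Gripped or pushed high up it tips: take it round its body, low down. Origin: centre of its underside.
- near_ring (a point): Centre of the white ring marked on the dark mat in front of the cupboard door, where the pot starts, in the way of the door. At the mat's top. The ring's white line is 88 mm inside and 98 mm outside diameter. The mat is a fixed slab, 170 x 360 mm and 3 mm thick, its long side running from ring to ring; axes are the mat's (x across it, y from the far ring to the near ring).
- far_ring (a point): Centre of the second white ring, like the first, 180 mm to the right (-y of the mat), clear of the door's swing. At the mat's top.
- door (a joint): Angle of the cupboard door, rad: 0 closed, grows as it opens towards the robot, stops at 1.75; 1.57 is square to the cupboard. It starts closed or up to 0.1 ajar. The hinge is upright, on the robot's left (+y) end of the door; seen from above the door opens clockwise. It has a little friction (about 0.6 N at the handle) and stays where it is left.
- door_hinge (a point): Point on the hinge axis, 165 mm above the desk. The axes turn with the door: -y runs along the door from the hinge to its free edge (262 mm), x points to its inner side, where the bins are; z up. The door is 14 mm thick (x from -7 to +7 mm) and reaches from 20 to 185 mm above the desk; the plywood cupboard behind is fixed, 270 mm wide, 160 mm deep and 195 mm high.
- door_handle (a point): Grip point on the handle, 170 mm above the desk, at x -42, y -232 mm from the hinge axis in the door's axes (its axes are the door's). The handle is an upright round steel bar of 12 mm diameter, 42 mm out from the door's middle plane, its top end at 190 mm, free of struts above 140 mm, so that it can be pinched from above.
- hinge_bin (a point): Centre of the inner floor of the bin next to the hinge, on the inner side of the door; for the black caps. Axes are the door's. An open-topped wooden bin, inside 101 mm along the door (y) and 75 mm across (x), 60 mm deep, floor 105 mm and rim 165 mm above the desk, walls 5 mm. It swings out into reach from above when the door opens.
- handle_bin (a point): Same for the bin next to the handle (the door's free edge), for the corks; same size, separated from the other by a 5 mm wall.
- cap1: A round black plastic screw cap of a paint jar, flat and solid, 38 mm across and 18 mm high; starts flat on the desk. Origin: centre of its underside, z up. None if absent (two or three caps are there).
- cap2: A round black plastic screw cap of a paint jar, flat and solid, 38 mm across and 18 mm high; starts flat on the desk. Origin: centre of its underside, z up. None if absent (two or three caps are there).
- cap3: A round black plastic screw cap of a paint jar, flat and solid, 38 mm across and 18 mm high; starts flat on the desk. Origin: centre of its underside, z up. None if absent (two or three caps are there).
- cork1: A brown cork bung, solid, slightly tapered, 25 to 29 mm across and 26 mm high; starts standing on the desk. Origin: centre of its underside, z along its axis. None if absent (two or three corks are there).
- cork2: A brown cork bung, solid, slightly tapered, 25 to 29 mm across and 26 mm high; starts standing on the desk. Origin: centre of its underside, z along its axis. None if absent (two or three corks are there).
- cork3: A brown cork bung, solid, slightly tapered, 25 to 29 mm across and 26 mm high; starts standing on the desk. Origin: centre of its underside, z along its axis. None if absent (two or three corks are there).
- tape: Bystander: roll of paper tape lying among the caps and corks, 68 mm across, 22 mm high. Leave it.
- dish: Bystander: small white ceramic dish among the caps and corks, 64 mm across, 25 mm high. Leave it.
- oil: Bystander: amber bottle, 52 mm across, 120 mm high, beyond the mat. Leave it.
- jar: Bystander: glass jar with a steel lid, 60 mm across, 60 mm high, beyond the caps and corks. Leave it.

How it is judged:
By the outcome, as a careful person would: the job done as asked, in the order asked, and still so for the second after the job is handed in, with the robot touching nothing.
Of cap1, cap2, cap3 only 2 to 3 are there at a start; the rules pass over those that are not, and their reading is None.
Of cork1, cork2, cork3 only 2 to 3 are there at a start; the rules pass over those that are not, and their reading is None.
At some moment in a run one of pot, cap1, cap2, cap3, cork1, cork2, cork3 may be knocked a few centimetres aside while the robot is not near it.
Once in a run the grip may slacken for a moment while it holds something.
It also fails if it takes over 210 s, if anything falls off the work surface, if the arm or the gripper's body presses on something with over 40 N, if the wrist force passes 120 N, or if a joint passes its speed limit or range.

### The arm

A 6-joint arm with a two-finger parallel gripper is mounted at the origin on the work surface. World frame = base frame: x ahead of the robot, y to its left, z up, the work surface at z = 0. Lengths are in m, angles in rad, forces in N, time in s.
With the tool pointing down it reaches from about 0.25 to 0.775 m from the base axis. Payload 4 kg.
Tool frame: the origin (TCP) lies midway between the tips of the shut fingers; the grasp point (between the pads) lies 19 mm behind it (grip_point_offset is the distance from the TCP to the grasp point, in m); z points along the fingers, y is the line along which they close (so a half turn about z gives the same grasp; the last joint's range is limited). The gripper opens to 94 mm and grips with 3 to 60 N. Pads are 16 mm wide; open, the fingers measure 119 mm over their backs; the gripper's body (75 mm by 177 mm) begins 78 mm behind the grasp point.
Start: joints at [-1.311, 0.087, 1.371, -0, 1.684, -0.103], TCP at [0.195, -0.514, 0.206] pointing down, gripper open.
Joint ranges: [-3.1, 3.1], [-0.76, 2.03], [0.27, 2.55], [-1.08, 4.22], [0.17, 2.65], [-2.57, 2.57]. Speed limits (rad/s): [2.79, 2.79, 3.14, 3.14, 3.14, 3.14].

### API

Orientations are given as [roll, pitch, yaw] about the fixed x, y, z axes, in that order (R = Rz(yaw) Ry(pitch) Rx(roll)).
In Python, from bench import * gives the robot as it stands.
- The arm moves only by the tool carry_out, never from a script. Its argument "commands" is a list of rows, each a list of 6 numbers: the shift along the tool's x, y, z in m, then the turn, a rotation vector about the tool's x, y, z in rad. In form: [[tx, ty, tz, rx, ry, rz], ...]. A call has exactly 5 rows; each row is the pose to reach, as a shift and turn from the pose commanded when the call began, along the tool's axes at that moment; what a row does not reach only later rows make up. A row lasts 1/10 s, in which the tool goes at most 50 mm and 8.59 degrees, less where a joint would pass 70% of its speed; a pose out of reach is approached as far as the arm can. A call with a gripper value outside its range is refused whole. "jaw" is the opening, from 0 (shut) to 1 (fully open), set as the call begins (left out, the last holds). The fingers move at their own pace and stop on an object; the grip force is fixed at half the most. Time passes only in rows, so rows that repeat a pose let the fingers close, or fill a call up. It gives the time, the measured TCP pose, the force, the opening and the grip force at its end, in the units of the state.
- get_obs(): the state, without advancing time (a new reading comes with each control period).
- snapshot(name): name is "scene" or "top"; returns a dict with "img" (480x640x3 uint8, red, green, blue), "range_z" (480x640 float32, m along the optical axis (not along the pixel's ray), 0 where there is no reading), "fx", "fy", "cx", "cy" (pixels), "R" (3x3) and "t" (3): a world point X has camera coordinates R X + t. Camera axes: x right, y down, z forward; pixel columns grow to the right and rows downward; lengths in m; the calibration is good to about 2 mm. A picture is of the moment at which its call begins.
- close_job(): hands the job in; it is judged then, once.
The state is a dict: "time": time; "joint_positions": joint angles; "qvel": joint speeds; "joint_torque": joint torques, N m; "tool_pos": TCP position; "ee_rot": TCP orientation; "wrist_force": force on the tool from outside, world axes, zero at the start; "wrist_torque": the same for the moment, N m; "width": finger opening in m; "finger_force": force on a finger pad.
Only numpy, scipy, OpenCV 4.12 (cv2) and the standard library are available. Lean on these libraries where they do the work, as an engineer would, in place of code of your own. Each camera call takes 0.05 s, during which the arm holds its last target. There are 200 camera calls.

## Working session

There is one attempt and no reset: what is moved stays moved. The work goes in short steps, Python scripts to look and compute and a tool call to move; the robot and the scene stay as the last step left them, time stands still between calls to the robot, and variables do not carry over. Pictures are saved under pics/ and viewed, at most 14 in all, crops included, and the job is handed in when it is done.

Besides the shell and the picture viewer there is one more tool, called after "Request:" in YAML: its name, and indented under it one key for each argument. carry_out: Moves the arm, as the interface text tells. Its arguments: {"type":"object","properties":{"commands":{"type":"array","items":{"type":"array","items":{"type":"number"}}},"jaw":{"type":"number"}},"required":["commands"]}

```bash
mkdir -p pics; ls; python3 - <<'E'
from bench import *
import cv2
o=get_obs(); print({k:o[k] for k in ('time','tool_pos','ee_rot','width','wrist_force')})
for n in ("scene","top"):
    s=snapshot(n); cv2.imwrite(f"pics/{n}0.png",s["img"][:,:,::-1]); print(n,s["fx"],s["cx"],s["cy"],s["R"],s["t"])
E
```

```text
pics
{'time': 0.0, 'tool_pos': array([ 0.19502645, -0.51365146,  0.20432111]), 'ee_rot': array([-3.13939655e+00, -2.01066263e-04,  3.62781000e-01]), 'width': 0.09387837564490145, 'wrist_force': array([ 0.37131655, -0.61698722, -0.50045017])}
scene 517.8148138827354 319.59001161634524 239.15495910998624 [[ 0.83768795  0.54603221 -0.01130197]
 [ 0.34991904 -0.55248226 -0.75651835]
 [-0.41932752  0.62977153 -0.65387479]] [-0.46147827 -0.13463347  1.47911152]
top 565.2877471032355 314.0957305531921 235.31473253465086 [[ 0.02933249 -0.99939271  0.01881014]
 [-0.99088077 -0.03154822 -0.13099623]
 [ 0.13151011 -0.01479616 -0.9912044 ]] [-0.09600729  0.59661702  1.46019295]
```

View pics/scene0.png

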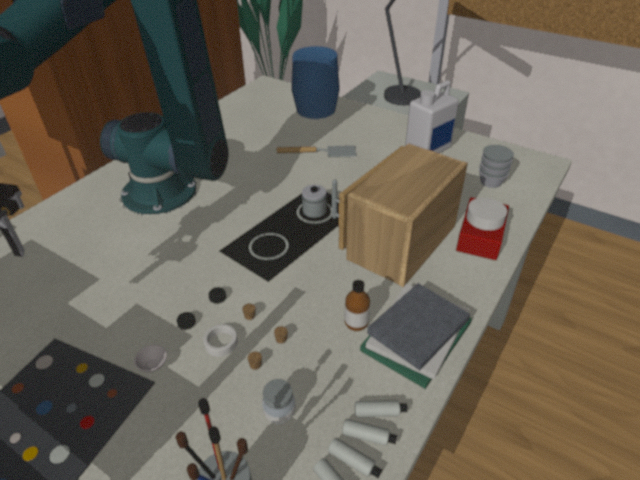

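View pics/top0.png

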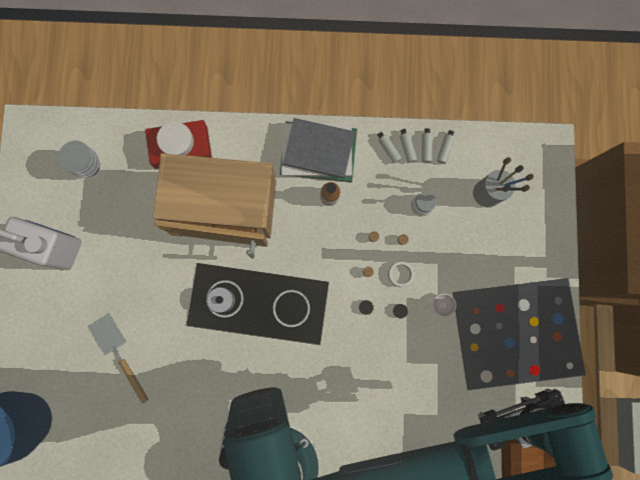

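```bash
cat > h.py <<'E'
from bench import *
import numpy as np, cv2
def cloud(s):
    v,u=np.mgrid[0:480,0:640]; z=s["range_z"].astype(float)
    c=np.stack([(u-s["cx"])/s["fx"]*z,(v-s["cy"])/s["fy"]*z,z],-1)
    P=(c-s["t"])@s["R"]; P[z==0]=np.nan; return P
def pix(s,u,v,h):
    d=s["R"].T@np.array([(u-s["cx"])/s["fx"],(v-s["cy"])/s["fy"],1]); o=-s["R"].T@s["t"]
    return o+d*(h-o[2])/d[2]
def proj(s,X):
    c=s["R"]@np.asarray(X)+s["t"]; return s["fx"]*c[0]/c[2]+s["cx"],s["fy"]*c[1]/c[2]+s["cy"]
def crop(s,u0,v0,u1,v1,k,name):
    cv2.imwrite("pics/"+name,cv2.resize(s["img"][v0:v1,u0:u1,::-1],None,fx=k,fy=k,interpolation=cv2.INTER_CUBIC))
def things(s):
    """caps and corks by colour in the desk area of the top view"""
    im=s["img"].astype(int); P=cloud(s); hsv=cv2.cvtColor(s["img"],cv2.COLOR_RGB2HSV)
    out=[]
    for nm,m,h in (("cap",im.max(2)<50,.018),("cork",(hsv[...,1]>90)&(hsv[...,0]<20)&(im.max(2)>60),.026)):
        m=m.astype(np.uint8); n,l,st,ce=cv2.connectedComponentsWithStats(m)
        for i in range(1,n):
            u,v=ce[i]
            if 25<st[i,4]<400 and 320<u<470 and 200<v<340: out.append((nm,st[i,4],np.round((u,v),1),np.round(pix(s,u,v,h),4)))
    return out
E
python3 - <<'E'
from h import *
s=snapshot("top"); P=cloud(s)
for t in things(s): print(*t)
def rect(lo,hi,box):
    m=np.zeros((480,640),bool); m[box[1]:box[3],box[0]:box[2]]=1
    m&=(P[...,2]>lo)&(P[...,2]<hi); q=P[m]; r=cv2.minAreaRect(q[:,:2].astype(np.float32)*1000); print(len(q),r,np.round(cv2.boxPoints(r)).tolist(), q[:,2].mean())
rect(.19,.205,(140,140,290,230))
rect(.176,.19,(140,200,290,262))
# mat
g=cv2.cvtColor(s["img"],cv2.COLOR_RGB2GRAY)
m=((g<70)).astype(np.uint8); m[:, :180]=0;m[:,340:]=0;m[:255]=0;m[350:]=0
c=max(cv2.findContours(m,0,2)[0],key=cv2.contourArea); r=cv2.minAreaRect(c)
b=np.array([pix(s,*p,.003)[:2] for p in cv2.boxPoints(r)]); print("mat",b.round(4).tolist(),b.mean(0))
q=P[270:330,195:250].reshape(-1,3); q2=q[(q[:,2]>.058)&(q[:,2]<.072)]; print("pot lid",len(q2),q2.mean(0),np.array(cv2.minEnclosingCircle(q2[:,:2].astype(np.float32)*1000)[0]))
q2=q[(q[:,2]>.0735)]; print("knob",len(q2),q2.mean(0) if len(q2) else 0)
crop(s,145,140,345,350,3,"crop1.png".replace("crop1","c1"))
crop(s,325,220,465,330,5,"c2.png")
E
```

```text
cork 66 [373.5 236.2] [ 0.6039 -0.2375  0.026 ]
cork 68 [402.8 239. ] [ 0.5987 -0.3163  0.026 ]
cork 68 [367.8 271.2] [ 0.5093 -0.2237  0.026 ]
6732 ((675.3624877929688, 170.4766387939453), (270.5818786621094, 170.82362365722656), 86.7511978149414) [[582.0, 40.0], [753.0, 31.0], [768.0, 301.0], [598.0, 310.0]] 0.19413941363703596
955 ((592.1304321289062, 170.06597900390625), (131.31072998046875, 273.6233825683594), 2.194026470184326) [[521.0, 304.0], [532.0, 31.0], [663.0, 36.0], [652.0, 309.0]] 0.18471600159010482
mat [[0.3533, 0.2533], [0.5199, 0.2392], [0.4798, -0.1199], [0.3138, -0.1006]] [0.41668431 0.06801157]
pot lid 434 [0.42210023 0.15876848 0.06499859] [422.27206421 159.40774536]
knob 40 [0.42103695 0.15955036 0.07736821]
```

View pics/c1.png

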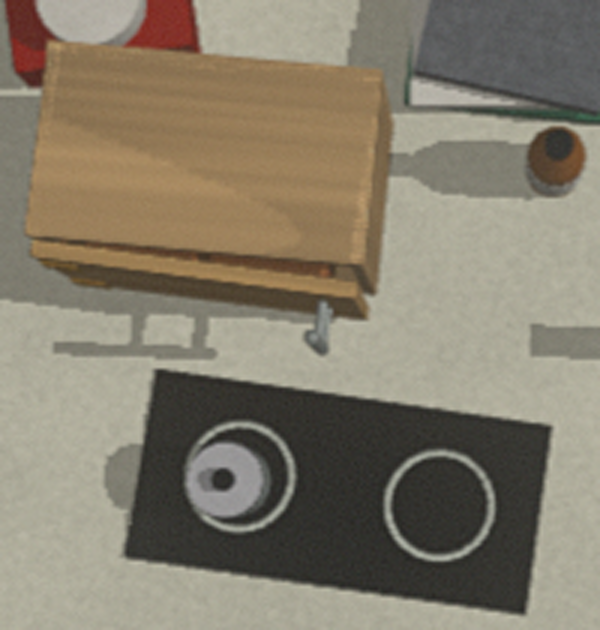

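View pics/c2.png

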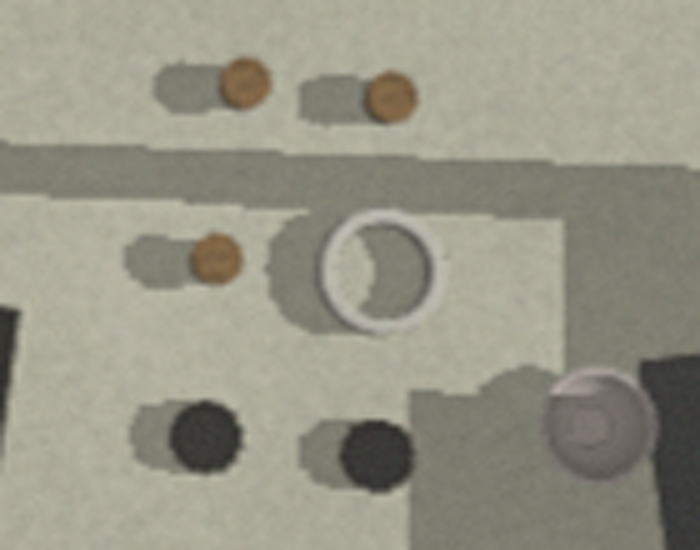

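```bash
python3 - <<'E'
from h import *
s=snapshot("top"); P=cloud(s)
print("near",pix(s,225,298.7,.003),"far",pix(s,291.7,308.3,.003))
for u,v in ((366,307.4),(400.4,311)): print("cap",pix(s,u,v,.018))
print("tape",pix(s,325+380/5,220+270/5,.022),"dish",pix(s,445,305,.02), "oil",pix(s,325+5,190,.1),"jar",pix(s,424,205,.06))
q=P[195:262,140:290].reshape(-1,3); q=q[(q[:,2]>.178)&(q[:,2]<.1885)]
for y in np.arange(.0,.32,.02):
    w=q[abs(q[:,1]-y)<.01]; w=w[w[:,0]<.6]
    if len(w): print(round(y,2),len(w),np.percentile(w[:,0],[2,50,98]).round(4))
f=q[(q[:,0]<.6)]; print("y range",f[:,1].min(),f[:,1].max())
q=P[195:280,140:290].reshape(-1,3); w=q[(q[:,0]<.535)&(q[:,2]>.1)&(q[:,1]>.02)&(q[:,1]<.09)]; print(w.round(3)[::3].tolist())
E
```

```text
near [0.42580521 0.15477222 0.003     ] far [ 0.40560923 -0.024208    0.003     ]
cap [ 0.41373263 -0.22139956  0.018     ]
cap [ 0.40694596 -0.31300815  0.018     ]
tape [ 0.50491827 -0.31302306  0.022     ] dish [ 0.42623694 -0.4313969   0.02      ] oil [ 0.71033262 -0.11432924  0.1       ] jar [ 0.68681458 -0.36589891  0.06      ]
0.04 16 [0.5676 0.5758 0.5954]
0.06 48 [0.5677 0.5748 0.594 ]
0.08 68 [0.5311 0.5741 0.5914]
0.1 50 [0.573  0.5795 0.5969]
0.12 46 [0.5747 0.5821 0.5982]
0.14 51 [0.5765 0.5838 0.5978]
0.16 48 [0.5785 0.5857 0.5997]
0.18 47 [0.5802 0.5869 0.5952]
0.2 48 [0.5822 0.5889 0.5964]
0.22 50 [0.5838 0.5909 0.598 ]
0.24 48 [0.5859 0.5926 0.5994]
0.26 40 [0.5878 0.5944 0.5996]
0.28 35 [0.5907 0.5943 0.5989]
0.3 16 [0.5916 0.5956 0.5995]
y range 0.04012047818451145 0.3054431581581896
[[0.534, 0.082, 0.191], [0.532, 0.083, 0.188], [0.533, 0.076, 0.183], [0.531, 0.078, 0.182], [0.534, 0.074, 0.151], [0.531, 0.076, 0.158], [0.529, 0.079, 0.149], [0.532, 0.075, 0.117], [0.53, 0.077, 0.113]]
```

Request:
carry_out:
  commands:
    - [0,0,0,0,0,0.1]
    - [0,0,0,0,0,0.2]
    - [0,0,0,0,0,0.3]
    - [0,0,0,0,0,0.4]
    - [0,0,0,0,0,0.475]
  jaw: 1

```text
time: 0.7
tool_pos: [0.1952, -0.5141, 0.2051]
ee_rot: [-3.141, 0.0, -0.116]
wrist_force: [0.3, 0.2, 0.6]
width: 0.0939
finger_force: 0.0
```

Request:
carry_out:
  commands:
    - [0.01,-0.046,0,0,0,0]
    - [0.02,-0.092,0,0,0,0]
    - [0.03,-0.138,0,0,0,0]
    - [0.04,-0.184,0,0,0,0]
    - [0.05,-0.23,0,0,0,0]

```text
time: 1.2
tool_pos: [0.2708, -0.2894, 0.2052]
ee_rot: [-3.141, -0.0, -0.113]
wrist_force: [1.3, 0.9, -0.2]
width: 0.0937
finger_force: 0.0
```

Request:
carry_out:
  commands:
    - [0.01,-0.046,0,0,0,0]
    - [0.02,-0.092,0,0,0,0]
    - [0.03,-0.138,0,0,0,0]
    - [0.04,-0.184,0,0,0,0]
    - [0.05,-0.23,0,0,0,0]

```text
time: 1.7
tool_pos: [0.3461, -0.0665, 0.2056]
ee_rot: [3.141, -0.001, -0.113]
wrist_force: [0.9, -0.1, 0.5]
width: 0.0937
finger_force: 0.0
```

Request:
carry_out:
  commands:
    - [0.01,-0.046,0,0,0,0]
    - [0.02,-0.092,0,0,0,0]
    - [0.03,-0.138,0,0,0,0]
    - [0.04,-0.184,0,0,0,0]
    - [0.05,-0.234,0,0,0,0]

```text
time: 2.2
tool_pos: [0.4218, 0.1596, 0.2055]
ee_rot: [3.141, -0.001, -0.112]
wrist_force: [1.5, -1.0, 1.4]
width: 0.0939
finger_force: 0.0
```

```bash
python3 - <<'E'
from h import *
s=snapshot("scene"); P=cloud(s)
q=P.reshape(-1,3); q=q[(abs(q[:,2]-.066)<.006)&(q[:,0]>.33)&(q[:,0]<.5)&(q[:,1]>-.1)&(q[:,1]<.25)]
print(len(q),q.mean(0),q.min(0),q.max(0))
crop(s,200,120,520,360,2.5,"s1.png")
E
```

```text
267 [0.42938826 0.15910324 0.06561077] [0.39437519 0.13070204 0.06024792] [0.45811133 0.19453616 0.07180131]
```

View pics/s1.png

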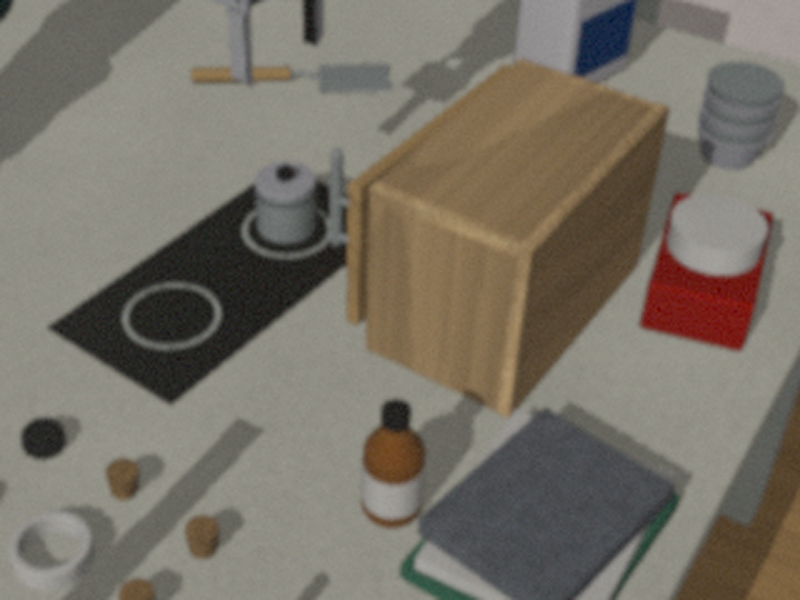

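Request:
carry_out:
  commands:
    - [0,0,0.045,0,0,0]
    - [0,0,0.09,0,0,0]
    - [0,0,0.135,0,0,0]
    - [0,0,0.175,0,0,0]
    - [0,0,0.193,0,0,0]

```text
time: 2.75
tool_pos: [0.4181, 0.1566, 0.0079]
ee_rot: [3.139, 0.007, -0.112]
wrist_force: [-0.0, 0.0, -0.6]
width: 0.0937
finger_force: 0.0
```

Request:
carry_out:
  commands:
    - [0,0,0,0,0,0]
    - [0,0,0,0,0,0]
    - [0,0,0,0,0,0]
    - [0,0,0,0,0,0]
    - [0,0,0,0,0,0]
  jaw: 0.5

```text
time: 3.25
tool_pos: [0.4233, 0.1586, 0.0144]
ee_rot: [-3.139, -0.004, -0.112]
wrist_force: [0.4, 3.8, 2.7]
width: 0.0636
finger_force: 30.0
```

Request:
carry_out:
  commands:
    - [0,0.002,0,0,0,0]
    - [0,0.007,0,0,0,0]
    - [0,0.014,0,0,0,0]
    - [0,0.022,0,0,0,0]
    - [0.001,0.031,0,0,0,0]

```text
time: 3.75
tool_pos: [0.4207, 0.1281, 0.0144]
ee_rot: [-3.138, -0.004, -0.112]
wrist_force: [0.5, 5.9, 5.5]
width: 0.0634
finger_force: 30.0
```

Request:
carry_out:
  commands:
    - [0,0.01,0,0,0,0]
    - [0,0.02,0,0,0,0]
    - [0,0.03,0,0,0,0]
    - [0.001,0.04,0,0,0,0]
    - [0.001,0.05,0,0,0,0]

```text
time: 4.25
tool_pos: [0.4162, 0.0779, 0.0143]
ee_rot: [-3.138, -0.004, -0.112]
wrist_force: [1.4, 6.7, 6.4]
width: 0.0635
finger_force: 30.0
```

Request:
carry_out:
  commands:
    - [0,0.01,0,0,0,0]
    - [0,0.02,0,0,0,0]
    - [0,0.03,0,0,0,0]
    - [0.001,0.04,0,0,0,0]
    - [0.001,0.05,0,0,0,0]

```text
time: 4.75
tool_pos: [0.4113, 0.0278, 0.014]
ee_rot: [-3.139, -0.003, -0.112]
wrist_force: [0.5, 4.4, 4.3]
width: 0.0642
finger_force: 3.0
```

Request:
carry_out:
  commands:
    - [0,0.01,0,0,0,0]
    - [0,0.02,0,0,0,0]
    - [0,0.03,0,0,0,0]
    - [0,0.04,0,0,0,0]
    - [0,0.046,0,0,0,0]

```text
time: 5.25
tool_pos: [0.4058, -0.0181, 0.0139]
ee_rot: [-3.139, -0.003, -0.113]
wrist_force: [-0.2, 5.7, 5.8]
width: 0.0638
finger_force: 30.0
```

Request:
carry_out:
  commands:
    - [0,0.004,0,0,0,0]
    - [0,0.006,0,0,0,0]
    - [0,0.006,0,0,0,0]
    - [0,0.006,0,0,0,0]
    - [0,0.006,0,0,0,0]

```text
time: 5.75
tool_pos: [0.4052, -0.0241, 0.0139]
ee_rot: [-3.14, -0.002, -0.113]
wrist_force: [-0.6, 3.7, 5.1]
width: 0.0635
finger_force: 30.0
```

Request:
carry_out:
  commands:
    - [0,0,0,0,0,0]
    - [0,0,0,0,0,0]
    - [0,0,0,0,0,0]
    - [0,0,-0.01,0,0,0]
    - [0,0,-0.03,0,0,0]
  jaw: 0.95

```text
time: 6.25
tool_pos: [0.4024, -0.0244, 0.0415]
ee_rot: [3.141, 0.005, -0.112]
wrist_force: [0.5, -0.0, -0.4]
width: 0.0894
finger_force: 0.0
```

Request:
carry_out:
  commands:
    - [0,0,-0.04,0,0,0]
    - [0,0,-0.08,0,0,0]
    - [0,0,-0.12,0,0,0]
    - [0,0,-0.16,0,0,0]
    - [0,0,-0.18,0,0,0]

```text
time: 6.75
tool_pos: [0.4053, -0.0249, 0.2274]
ee_rot: [3.14, -0.007, -0.112]
wrist_force: [0.3, 0.6, -0.2]
width: 0.0894
finger_force: 0.0
```

Request:
carry_out:
  commands:
    - [0.02,-0.02,0,0,0,0]
    - [0.05,-0.05,0,0,0,0]
    - [0.08,-0.08,0,0,0,0]
    - [0.105,-0.105,0,0,0,0]
    - [0.115,-0.116,0,0,0,0]
  jaw: 0.5

```text
time: 7.25
tool_pos: [0.5327, 0.0794, 0.2221]
ee_rot: [3.141, 0.001, -0.11]
wrist_force: [0.0, -0.4, -0.2]
width: 0.0529
finger_force: 0.0
```

```bash
python3 - <<'E'
from h import *
print(get_obs()["tool_pos"])
s=snapshot("scene"); P=cloud(s)
q=P.reshape(-1,3); q=q[(abs(q[:,2]-.067)<.004)&(q[:,0]>.33)&(q[:,0]<.5)&(q[:,1]>-.1)&(q[:,1]<.25)]
print(len(q),q.mean(0),q.min(0),q.max(0))
crop(s,200,120,520,360,2.5,"s2.png")
E
```

```text
[0.53272848 0.07942345 0.22210591]
303 [ 0.40960855 -0.02648062  0.06588186] [ 0.37442584 -0.0563032   0.06300149] [0.43989174 0.0081324  0.07095555]
```

View pics/s2.png

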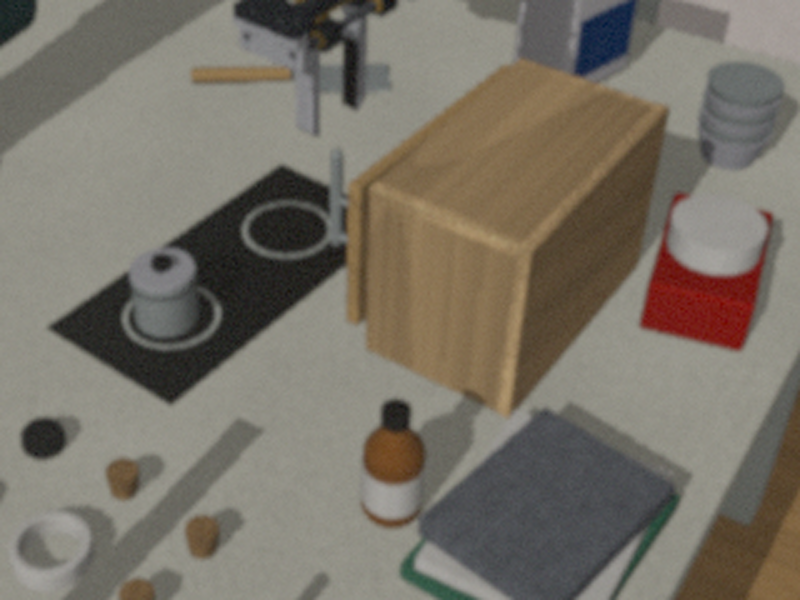

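```bash
python3 - <<'E'
from h import *
s=snapshot("scene")
for z in (.14,.19): print(proj(s,(.533,.078,z)))
print(pix(s,334.8,180,.19), pix(s,335,212,.11))
E
```

```text
(np.float64(330.6948869769647), np.float64(197.69663846898902))
(np.float64(330.7545598945838), np.float64(179.9564263664975))
[0.5408978 0.082757  0.19     ] [0.55013034 0.06997316 0.11      ]
```

Request:
carry_out:
  commands:
    - [0.003,0,0.01,0,0,0]
    - [0.003,0,0.03,0,0,0]
    - [0.003,0,0.05,0,0,0]
    - [0.003,0,0.065,0,0,0]
    - [0.003,0,0.071,0,0,0]

```text
time: 7.85
tool_pos: [0.5326, 0.0765, 0.1494]
ee_rot: [3.141, 0.003, -0.114]
wrist_force: [-0.2, -0.4, 0.4]
width: 0.0472
finger_force: 0.0
```

Request:
carry_out:
  commands:
    - [0,0,0,0,0,0]
    - [0,0,0,0,0,0]
    - [0,0,0,0,0,0]
    - [0,0,0,0,0,0]
    - [0,0,0,0,0,0]
  jaw: 0

```text
time: 8.35
tool_pos: [0.536, 0.0826, 0.1527]
ee_rot: [-3.13, -0.004, -0.11]
wrist_force: [2.0, 9.9, -0.4]
width: 0.0113
finger_force: 30.0
```

```bash
cat > arc.py <<'E'
from h import *
import sys
H=np.array([.599,.309]); off=.057; yaw=-.112
ex=np.array([np.cos(yaw),np.sin(yaw)]); ey=np.array([np.sin(yaw),-np.cos(yaw)])
def hd(a):
    b=a+off; return H+.232*np.array([-np.sin(b),-np.cos(b)])+.042*np.array([-np.cos(b),np.sin(b)])
def arc(a0,a1,n,st=None):
    A=np.linspace(a0,a1,n*5+1); c=hd(a0) if st is None else np.array(st)
    for k in range(n):
        r=[hd(a)-c for a in A[k*5+1:k*5+6]]; c=hd(A[k*5+5])
        print([[round(float(v@ex),3),round(float(v@ey),3)] for v in r], "end",c.round(3), "a",A[k*5+5].round(2))
E
python3 -c "
from arc import *
print(hd(.04)); arc(.04,1.58,6,(.536,.079))"
```

```text
[0.53472871 0.0821582 ]
[[-0.014, -0.005], [-0.025, -0.008], [-0.037, -0.012], [-0.048, -0.016], [-0.059, -0.02]] end [0.479 0.106] a 0.3
[[-0.011, -0.005], [-0.022, -0.011], [-0.032, -0.017], [-0.042, -0.024], [-0.051, -0.031]] end [0.432 0.143] a 0.55
[[-0.009, -0.008], [-0.018, -0.016], [-0.026, -0.025], [-0.034, -0.034], [-0.042, -0.044]] end [0.395 0.191] a 0.81
[[-0.007, -0.01], [-0.013, -0.02], [-0.019, -0.031], [-0.025, -0.042], [-0.029, -0.053]] end [0.372 0.247] a 1.07
[[-0.004, -0.011], [-0.008, -0.023], [-0.011, -0.035], [-0.013, -0.046], [-0.015, -0.058]] end [0.363 0.306] a 1.32
[[-0.001, -0.012], [-0.002, -0.024], [-0.002, -0.036], [-0.001, -0.048], [0.0, -0.06]] end [0.37  0.366] a 1.58
```

Request:
carry_out:
  commands:
    - [-0.011,-0.004,0,0,0,0]
    - [-0.023,-0.007,0,0,0,0]
    - [-0.035,-0.011,0,0,0,0]
    - [-0.047,-0.016,0,0,0,0]
    - [-0.058,-0.02,0,0,0,0]

```text
time: 8.85
tool_pos: [0.481, 0.1067, 0.1527]
ee_rot: [-3.136, -0.006, -0.111]
wrist_force: [6.8, 8.0, -2.3]
width: 0.0112
finger_force: 30.0
```

Request:
carry_out:
  commands:
    - [-0.011,-0.005,0,0,0,0]
    - [-0.022,-0.011,0,0,0,0]
    - [-0.032,-0.017,0,0,0,0]
    - [-0.042,-0.024,0,0,0,0]
    - [-0.051,-0.031,0,0,0,0]

```text
time: 9.35
tool_pos: [0.4352, 0.1436, 0.1527]
ee_rot: [-3.134, -0.009, -0.112]
wrist_force: [9.4, 7.6, -4.9]
width: 0.0111
finger_force: 30.0
```

Request:
carry_out:
  commands:
    - [-0.007,-0.009,0,0,0,0]
    - [-0.016,-0.018,0,0,0,0]
    - [-0.024,-0.027,0,0,0,0]
    - [-0.032,-0.036,0,0,0,0]
    - [-0.039,-0.046,0,0,0,0]

```text
time: 9.85
tool_pos: [0.4002, 0.1915, 0.1526]
ee_rot: [-3.139, -0.006, -0.113]
wrist_force: [5.5, 1.9, -1.5]
width: 0.0115
finger_force: 30.0
```

Request:
carry_out:
  commands:
    - [-0.006,-0.01,0,0,0,0]
    - [-0.012,-0.02,0,0,0,0]
    - [-0.018,-0.031,0,0,0,0]
    - [-0.024,-0.042,0,0,0,0]
    - [-0.027,-0.053,0,0,0,0]

```text
time: 10.35
tool_pos: [0.3783, 0.2468, 0.1526]
ee_rot: [-3.141, -0.004, -0.113]
wrist_force: [4.4, -0.8, 2.1]
width: 0.0116
finger_force: 30.0
```

Request:
carry_out:
  commands:
    - [-0.004,-0.011,0,0,0,0]
    - [-0.008,-0.023,0,0,0,0]
    - [-0.011,-0.035,0,0,0,0]
    - [-0.013,-0.046,0,0,0,0]
    - [-0.014,-0.058,0,0,0,0]

```text
time: 10.85
tool_pos: [0.3707, 0.3058, 0.1525]
ee_rot: [3.141, -0.003, -0.113]
wrist_force: [5.2, -0.1, 3.4]
width: 0.0114
finger_force: 30.0
```

Request:
carry_out:
  commands:
    - [-0.001,-0.012,0,0,0,0]
    - [-0.001,-0.024,0,0,0,0]
    - [-0.001,-0.036,0,0,0,0]
    - [0,-0.046,0,0,0,0]
    - [0.001,-0.055,0,0,0,0]

```text
time: 11.35
tool_pos: [0.3776, 0.3605, 0.1525]
ee_rot: [3.141, -0.002, -0.112]
wrist_force: [4.9, -2.6, 5.0]
width: 0.0117
finger_force: 30.0
```

Request:
carry_out:
  commands:
    - [0,0,0,0,0,0]
    - [0,0,0,0,0,0]
    - [0,0,0,0,0,0]
    - [0,0,-0.01,0,0,0]
    - [0,0,-0.03,0,0,0]
  jaw: 0.27

```text
time: 11.85
tool_pos: [0.3755, 0.3589, 0.1799]
ee_rot: [3.138, 0.004, -0.112]
wrist_force: [0.6, 0.5, 0.7]
width: 0.0255
finger_force: 0.0
```

Request:
carry_out:
  commands:
    - [0,0,-0.02,0,0,0]
    - [0,0,-0.04,0,0,0]
    - [0,0,-0.06,0,0,0]
    - [0,0,-0.07,0,0,-0.1]
    - [0,0,-0.07,0,0,-0.24]

```text
time: 12.35
tool_pos: [0.3774, 0.3603, 0.2545]
ee_rot: [-3.139, -0.004, 0.133]
wrist_force: [1.1, -0.7, 0.1]
width: 0.0256
finger_force: 0.0
```

Request:
carry_out:
  commands:
    - [0,0,0,0,0,-0.14]
    - [0,0,0,0,0,-0.28]
    - [0,0,0,0,0,-0.42]
    - [0,0,0,0,0,-0.56]
    - [0,0,0,0,0,-0.7]
  jaw: 0.65

```text
time: 12.85
tool_pos: [0.3766, 0.3597, 0.252]
ee_rot: [-3.141, 0.0, 0.833]
wrist_force: [-0.0, -0.6, 0.7]
width: 0.06
finger_force: 0.0
```

Request:
carry_out:
  commands:
    - [0,0,0,0,0,-0.14]
    - [0,0,0,0,0,-0.28]
    - [0,0,0,0,0,-0.42]
    - [0,0,0,0,0,-0.56]
    - [0,0,0,0,0,-0.684]

```text
time: 13.35
tool_pos: [0.3766, 0.3597, 0.252]
ee_rot: [-3.141, -0.0, 1.517]
wrist_force: [-0.3, 1.2, 0.6]
width: 0.0615
finger_force: 0.0
```

Request:
carry_out:
  commands:
    - [-0.03,0.005,0,0,0,0]
    - [-0.07,0.009,0,0,0,0]
    - [-0.11,0.013,0,0,0,0]
    - [-0.155,0.018,0,0,0,0]
    - [-0.2,0.023,0,0,0,0]

```text
time: 13.85
tool_pos: [0.3875, 0.1575, 0.252]
ee_rot: [3.141, -0.0, 1.513]
wrist_force: [0.7, 0.0, 0.6]
width: 0.0611
finger_force: 0.0
```

Request:
carry_out:
  commands:
    - [-0.045,0.005,0,0,0,0]
    - [-0.09,0.01,0,0,0,0]
    - [-0.135,0.015,0,0,0,0]
    - [-0.175,0.02,0,0,0,0]
    - [-0.21,0.025,0,0,0,0]

```text
time: 14.35
tool_pos: [0.4001, -0.054, 0.2522]
ee_rot: [3.141, -0.0, 1.51]
wrist_force: [1.3, 0.1, -0.3]
width: 0.0613
finger_force: 0.0
```

Request:
carry_out:
  commands:
    - [-0.04,0.005,0,0,0,0]
    - [-0.08,0.01,0,0,0,0]
    - [-0.12,0.014,0,0,0,0]
    - [-0.15,0.018,0,0,0,0]
    - [-0.168,0.02,0,0,0,0]

```text
time: 14.85
tool_pos: [0.4102, -0.2231, 0.2517]
ee_rot: [-3.141, -0.0, 1.509]
wrist_force: [0.6, -0.2, 0.2]
width: 0.0613
finger_force: 0.0
```

```bash
python3 - <<'E'
from h import *
s=snapshot("top"); P=cloud(s)
for t in things(s): print(*t)
q=P.reshape(-1,3); q=q[(abs(q[:,2]-.066)<.006)&(q[:,0]>.33)&(q[:,0]<.5)&(q[:,1]>-.1)&(q[:,1]<.1)]
print("pot",q.mean(0) if len(q) else None)
crop(s,120,130,400,340,2.8,"t2.png")
E
```

```text
cork 68 [373.6 236.2] [ 0.6039 -0.2378  0.026 ]
cork 69 [402.7 239. ] [ 0.5987 -0.3159  0.026 ]
cork 66 [367.7 271.2] [ 0.5093 -0.2234  0.026 ]
pot [ 0.40337153 -0.02754878  0.06556249]
```

View pics/t2.png

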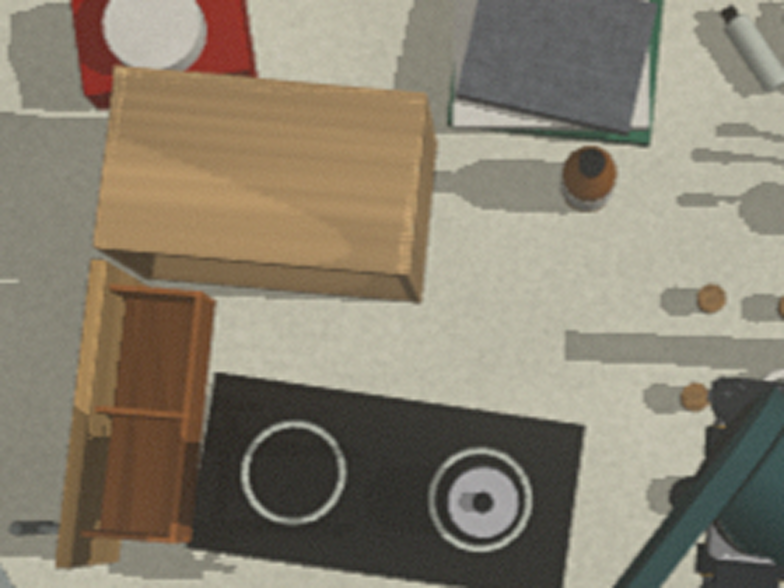

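```bash
python3 - <<'E'
from h import *
s=snapshot("top"); P=cloud(s)
for p in ((213,295),(192,413),(188,541),(106,290),(150,412),(92,262),(62,565)):
    print(p,pix(s,120+p[0]/2.8,130+p[1]/2.8,.165 if p[0]>100 else .185).round(3))
q=P[220:345,130:205].reshape(-1,3)
for lo,hi,n in((.16,.17,"rim"),(.178,.19,"door")):
    w=q[(q[:,2]>lo)&(q[:,2]<hi)]; r=cv2.minAreaRect(w[:,:2].astype(np.float32)*1000); print(n,len(w),cv2.boxPoints(r).round().tolist())
E
```

```text
(213, 295) [0.574 0.21  0.165]
(192, 413) [0.471 0.222 0.165]
(188, 541) [0.363 0.219 0.165]
(106, 290) [0.575 0.302 0.165]
(150, 412) [0.471 0.258 0.165]
(92, 262) [0.596 0.31  0.185]
(62, 565) [0.341 0.318 0.185]
rim 500 [[325.0, 238.0], [586.0, 185.0], [611.0, 306.0], [349.0, 359.0]]
door 695 [[335.0, 313.0], [605.0, 186.0], [651.0, 285.0], [382.0, 412.0]]
```

Request:
carry_out:
  commands:
    - [0.002,0.003,0.03,0,0,0]
    - [0.002,0.003,0.07,0,0,0]
    - [0.002,0.003,0.11,0,0,0]
    - [0.002,0.003,0.15,0,0,0]
    - [0.002,0.003,0.19,0,0,0]

```text
time: 15.45
tool_pos: [0.414, -0.2179, 0.0608]
ee_rot: [3.14, -0.0, 1.513]
wrist_force: [0.4, 0.1, -0.2]
width: 0.061
finger_force: 0.0
```

Request:
carry_out:
  commands:
    - [0,0,0.02,0,0,0]
    - [0,0,0.036,0,0,0]
    - [0,0,0.047,0,0,0]
    - [0,0,0.053,0,0,0]
    - [0,0,0.055,0,0,0]

```text
time: 15.95
tool_pos: [0.414, -0.2188, 0.0066]
ee_rot: [3.141, -0.0, 1.512]
wrist_force: [-1.0, 0.4, 0.5]
width: 0.0608
finger_force: 0.0
```

Request:
carry_out:
  commands:
    - [0,0,0,0,0,0]
    - [0,0,0,0,0,0]
    - [0,0,0,0,0,0]
    - [0,0,0,0,0,0]
    - [0,0,0,0,0,0]
  jaw: 0.2

```text
time: 16.45
tool_pos: [0.4145, -0.2196, 0.0073]
ee_rot: [3.14, 0.001, 1.512]
wrist_force: [-0.7, 0.6, 3.3]
width: 0.0366
finger_force: 30.0
```

Request:
carry_out:
  commands:
    - [0,0,-0.02,0,0,0]
    - [0,0,-0.06,0,0,0]
    - [0,0,-0.105,0,0,0]
    - [0,0,-0.15,0,0,0]
    - [0,0,-0.195,0,0,0]

```text
time: 16.95
tool_pos: [0.4135, -0.219, 0.2031]
ee_rot: [-3.141, -0.0, 1.512]
wrist_force: [0.3, -0.0, -0.2]
width: 0.0371
finger_force: 30.0
```

Request:
carry_out:
  commands:
    - [0.025,0.005,-0.02,0,0,0]
    - [0.055,0.01,-0.03,0,0,0]
    - [0.095,0.017,-0.035,0,0,0]
    - [0.135,0.024,-0.035,0,0,0]
    - [0.175,0.032,-0.035,0,0,0]

```text
time: 17.45
tool_pos: [0.4563, -0.0451, 0.2368]
ee_rot: [3.141, 0.0, 1.511]
wrist_force: [0.4, -0.1, -0.2]
width: 0.0371
finger_force: 30.0
```

Request:
carry_out:
  commands:
    - [0.04,0.007,0,0,0,0]
    - [0.08,0.014,0,0,0,0]
    - [0.12,0.022,0,0,0,0]
    - [0.16,0.029,0,0,0,0]
    - [0.2,0.036,0,0,0,0]

```text
time: 17.95
tool_pos: [0.5039, 0.1527, 0.2363]
ee_rot: [-3.141, 0.0, 1.512]
wrist_force: [-0.0, -0.6, -0.0]
width: 0.0369
finger_force: 30.0
```

Request:
carry_out:
  commands:
    - [0.04,0.007,0,0,0,0]
    - [0.075,0.014,0,0,0,0]
    - [0.098,0.018,0,0,0,0]
    - [0.108,0.02,0,0,0,0]
    - [0.108,0.02,0,0,0,0]

```text
time: 18.45
tool_pos: [0.5301, 0.2584, 0.2357]
ee_rot: [-3.14, 0.001, 1.513]
wrist_force: [0.5, -0.0, -0.8]
width: 0.0371
finger_force: 30.0
```

Request:
carry_out:
  commands:
    - [0,0,0.02,0,0,0]
    - [0,0,0.045,0,0,0]
    - [0,0,0.068,0,0,0]
    - [0,0,0.08,0,0,0]
    - [0,0,0.083,0,0,0]

```text
time: 18.95
tool_pos: [0.5294, 0.2562, 0.1518]
ee_rot: [-3.139, 0.002, 1.51]
wrist_force: [-0.3, -0.5, 0.1]
width: 0.0371
finger_force: 30.0
```

Request:
carry_out:
  commands:
    - [0,0,0,0,0,0]
    - [0,0,0,0,0,0]
    - [0,0,0,0,0,0]
    - [0,0,-0.01,0,0,0]
    - [0,0,-0.03,0,0,0]
  jaw: 0.5

```text
time: 19.45
tool_pos: [0.5295, 0.2575, 0.183]
ee_rot: [-3.139, 0.001, 1.512]
wrist_force: [-0.6, 0.1, 0.8]
width: 0.0468
finger_force: 0.0
```

Request:
carry_out:
  commands:
    - [0,0,-0.03,0,0,0]
    - [-0.015,-0.003,-0.055,0,0,0]
    - [-0.05,-0.01,-0.055,0,0,0]
    - [-0.095,-0.018,-0.055,0,0,0]
    - [-0.14,-0.026,-0.055,0,0,0]

```text
time: 19.95
tool_pos: [0.496, 0.1186, 0.2402]
ee_rot: [3.139, -0.0, 1.514]
wrist_force: [0.9, -0.2, -0.4]
width: 0.0471
finger_force: 0.0
```

```bash
python3 - <<'E'
from h import *
print(get_obs()["tool_pos"])
s=snapshot("top")
im=s["img"].astype(int).max(2)
for t in things(s): print(*t)
n,l,st,ce=cv2.connectedComponentsWithStats((im<75).astype(np.uint8))
for i in range(1,n):
    if 60<st[i,4]<300 and 340<ce[i][0]<420 and 290<ce[i][1]<330: print(st[i],ce[i],pix(s,*ce[i],.018))
crop(s,120,200,420,350,2.6,"t3.png")
E
```

```text
[0.4959901  0.11863317 0.24023861]
cork 68 [373.4 236.2] [ 0.6039 -0.2371  0.026 ]
cork 69 [402.7 239.1] [ 0.5984 -0.3161  0.026 ]
cork 68 [367.8 271.2] [ 0.5093 -0.2237  0.026 ]
[393 304  14  14 149] [399.90604027 310.55704698] [ 0.40807307 -0.31168264  0.018     ]
```

View pics/t3.png

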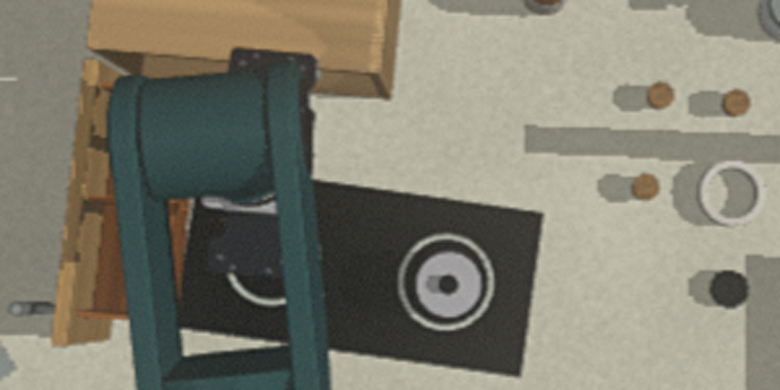

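Request:
carry_out:
  commands:
    - [-0.042,-0.006,0,0,0,0]
    - [-0.086,-0.012,0,0,0,0]
    - [-0.13,-0.018,0,0,0,0]
    - [-0.175,-0.025,0,0,0,0]
    - [-0.22,-0.031,0,0,0,0]
  jaw: 0.65

```text
time: 20.5
tool_pos: [0.4519, -0.0997, 0.2401]
ee_rot: [3.139, 0.001, 1.512]
wrist_force: [0.5, -0.8, -0.2]
width: 0.0612
finger_force: 0.0
```

Request:
carry_out:
  commands:
    - [-0.045,-0.006,0,0,0,0]
    - [-0.09,-0.013,0,0,0,0]
    - [-0.135,-0.019,0,0,0,0]
    - [-0.175,-0.026,0,0,0,0]
    - [-0.215,-0.032,0,0,0,0]

```text
time: 21.0
tool_pos: [0.4072, -0.3129, 0.2401]
ee_rot: [3.14, 0.002, 1.511]
wrist_force: [0.7, 0.2, -0.3]
width: 0.0614
finger_force: 0.0
```

Request:
carry_out:
  commands:
    - [0,0,0.03,0,0,0]
    - [0,0,0.07,0,0,0]
    - [0,0,0.11,0,0,0]
    - [0,0,0.145,0,0,0]
    - [0,0,0.175,0,0,0]

```text
time: 21.5
tool_pos: [0.4076, -0.311, 0.0627]
ee_rot: [3.141, 0.0, 1.512]
wrist_force: [0.4, -0.3, 0.0]
width: 0.0611
finger_force: 0.0
```

```bash
python3 -c "
from bench import *
o=get_obs(); print(o['tool_pos'],o['ee_rot'])"
```

```text
[ 0.40764024 -0.31095991  0.06268543] [3.14133726e+00 2.40220775e-04 1.51168655e+00]
```

Request:
carry_out:
  commands:
    - [0,0,0.02,0,0,0]
    - [0,0,0.036,0,0,0]
    - [0,0,0.047,0,0,0]
    - [0,0,0.054,0,0,0]
    - [0,0,0.057,0,0,0]

```text
time: 22.0
tool_pos: [0.4078, -0.3112, 0.0066]
ee_rot: [3.141, 0.0, 1.512]
wrist_force: [0.2, -0.2, 0.0]
width: 0.0609
finger_force: 0.0
```

Request:
carry_out:
  commands:
    - [0,0,0,0,0,0]
    - [0,0,0,0,0,0]
    - [0,0,0,0,0,0]
    - [0,0,0,0,0,0]
    - [0,0,0,0,0,0]
  jaw: 0.2

```text
time: 22.5
tool_pos: [0.408, -0.3115, 0.0073]
ee_rot: [3.14, 0.001, 1.512]
wrist_force: [0.9, -0.7, 2.9]
width: 0.0375
finger_force: 30.0
```

Request:
carry_out:
  commands:
    - [0,0,-0.02,0,0,0]
    - [0,0,-0.06,0,0,0]
    - [0,0,-0.105,0,0,0]
    - [0,0,-0.15,0,0,0]
    - [0,0,-0.195,0,0,0]

```text
time: 23.0
tool_pos: [0.4071, -0.3107, 0.2031]
ee_rot: [-3.141, -0.0, 1.512]
wrist_force: [0.5, -0.6, -0.5]
width: 0.0369
finger_force: 30.0
```

Request:
carry_out:
  commands:
    - [0.025,0.003,-0.02,0,0,0]
    - [0.06,0.007,-0.03,0,0,0]
    - [0.105,0.013,-0.035,0,0,0]
    - [0.15,0.018,-0.035,0,0,0]
    - [0.195,0.024,-0.035,0,0,0]

```text
time: 23.5
tool_pos: [0.4429, -0.1163, 0.2369]
ee_rot: [3.141, 0.0, 1.511]
wrist_force: [0.4, -0.5, -0.7]
width: 0.0371
finger_force: 30.0
```

Request:
carry_out:
  commands:
    - [0.045,0.005,0,0,0,0]
    - [0.09,0.011,0,0,0,0]
    - [0.135,0.016,0,0,0,0]
    - [0.18,0.022,0,0,0,0]
    - [0.22,0.027,0,0,0,0]

```text
time: 24.0
tool_pos: [0.4827, 0.1024, 0.2365]
ee_rot: [3.141, 0.0, 1.513]
wrist_force: [1.1, 0.5, -0.5]
width: 0.0372
finger_force: 30.0
```

Request:
carry_out:
  commands:
    - [0.04,0.005,0,0,0,0]
    - [0.08,0.01,0,0,0,0]
    - [0.12,0.015,0,0,0,0]
    - [0.145,0.018,0,0,0,0]
    - [0.157,0.019,0,0,0,0]

```text
time: 24.5
tool_pos: [0.5108, 0.2579, 0.2357]
ee_rot: [-3.14, 0.0, 1.514]
wrist_force: [0.2, -0.7, -1.1]
width: 0.0372
finger_force: 30.0
```

Request:
carry_out:
  commands:
    - [0,0,0.02,0,0,0]
    - [0,0,0.045,0,0,0]
    - [0,0,0.068,0,0,0]
    - [0,0,0.08,0,0,0]
    - [0,0,0.083,0,0,0]

```text
time: 25.0
tool_pos: [0.5102, 0.2548, 0.1516]
ee_rot: [-3.138, 0.002, 1.511]
wrist_force: [0.0, -0.2, -0.2]
width: 0.0374
finger_force: 30.0
```

Request:
carry_out:
  commands:
    - [0,0,0,0,0,0]
    - [0,0,0,0,0,0]
    - [0,0,0,0,0,0]
    - [0,0,-0.01,0,0,0]
    - [0,0,-0.03,0,0,0]
  jaw: 0.5

```text
time: 25.5
tool_pos: [0.5104, 0.2556, 0.1831]
ee_rot: [-3.139, 0.001, 1.512]
wrist_force: [-0.0, 0.7, 1.0]
width: 0.0471
finger_force: 0.0
```

Request:
carry_out:
  commands:
    - [0,0,-0.03,0,0,0]
    - [-0.015,0,-0.055,0,0,0]
    - [-0.05,0.003,-0.055,0,0,0]
    - [-0.095,0.005,-0.055,0,0,0]
    - [-0.14,0.008,-0.055,0,0,0]

```text
time: 26.0
tool_pos: [0.5111, 0.1147, 0.2404]
ee_rot: [3.139, -0.0, 1.513]
wrist_force: [-0.3, -0.5, -0.3]
width: 0.0469
finger_force: 0.0
```

Request:
carry_out:
  commands:
    - [-0.045,0.002,0,0,0,0]
    - [-0.09,0.005,0,0,0,0]
    - [-0.135,0.007,0,0,0,0]
    - [-0.18,0.01,0,0,0,0]
    - [-0.22,0.012,0,0,0,0]

```text
time: 26.5
tool_pos: [0.5099, -0.1069, 0.2402]
ee_rot: [3.139, 0.001, 1.511]
wrist_force: [0.6, 0.1, 1.2]
width: 0.047
finger_force: 0.0
```

Request:
carry_out:
  commands:
    - [-0.04,0.002,0,0,0,0]
    - [-0.075,0.004,0,0,0,0]
    - [-0.105,0.006,0,0,0,0]
    - [-0.121,0.007,0,0,0,0]
    - [-0.121,0.007,0,0,0,0]

```text
time: 27.0
tool_pos: [0.5097, -0.2275, 0.239]
ee_rot: [3.141, 0.0, 1.509]
wrist_force: [0.5, -0.1, 0.3]
width: 0.0472
finger_force: 0.0
```

```bash
python3 - <<'E'
from h import *
print(get_obs()["tool_pos"])
s=snapshot("top")
for t in things(s): print(*t)
crop(s,120,200,420,350,2.6,"t4.png")
s=snapshot("scene"); hsv=cv2.cvtColor(s["img"],cv2.COLOR_RGB2HSV)
m=((hsv[...,1]>90)&(hsv[...,0]<20)&(hsv[...,2]>60)).astype(np.uint8)
n,l,st,ce=cv2.connectedComponentsWithStats(m)
for i in range(1,n):
    if 40<st[i,4]<400 and 200<ce[i][0]<320 and 270<ce[i][1]<390: print(st[i,4],ce[i],pix(s,*ce[i],.013))
E
```

```text
[ 0.50969108 -0.22745     0.23899257]
cork 35 [371.9 235.1] [ 0.6066 -0.2331  0.026 ]
126 [248.78571429 310.79365079] [ 0.51068138 -0.2182597   0.013     ]
140 [280.40714286 333.84285714] [ 0.60570159 -0.23215141  0.013     ]
164 [254.52439024 359.63414634] [ 0.60078987 -0.31156856  0.013     ]
```

View pics/t4.png

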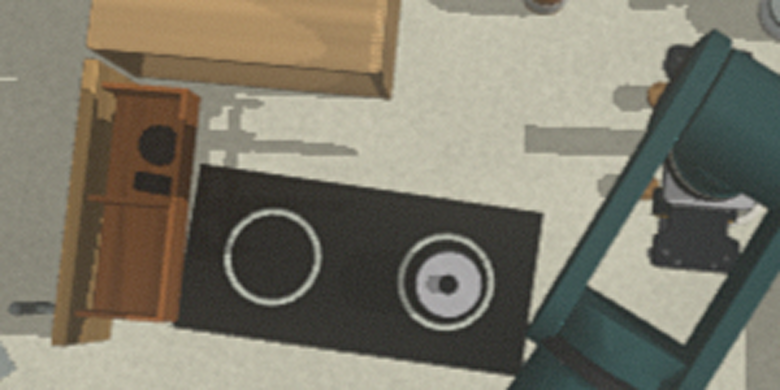

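Request:
carry_out:
  commands:
    - [0.003,0,0.03,0,0,0]
    - [0.003,0,0.07,0,0,0]
    - [0.003,0,0.11,0,0,0]
    - [0.003,0,0.145,0,0,0]
    - [0.003,0,0.175,0,0,0]

```text
time: 27.6
tool_pos: [0.5096, -0.2204, 0.0619]
ee_rot: [-3.141, -0.001, 1.514]
wrist_force: [0.8, -0.6, -0.5]
width: 0.0471
finger_force: 0.0
```

Request:
carry_out:
  commands:
    - [0,0,0.02,0,0,0]
    - [0,0,0.036,0,0,0]
    - [0,0,0.047,0,0,0]
    - [0,0,0.054,0,0,0]
    - [0,0,0.057,0,0,0]

```text
time: 28.1
tool_pos: [0.5101, -0.2222, 0.0064]
ee_rot: [3.142, -0.0, 1.513]
wrist_force: [0.3, 0.9, 0.8]
width: 0.0466
finger_force: 0.0
```

Request:
carry_out:
  commands:
    - [0,0,0,0,0,0]
    - [0,0,0,0,0,0]
    - [0,0,0,0,0,0]
    - [0,0,0,0,0,0]
    - [0,0,0,0,0,0]
  jaw: 0.1

```text
time: 28.6
tool_pos: [0.5105, -0.2233, 0.0075]
ee_rot: [3.14, 0.001, 1.512]
wrist_force: [-0.8, 1.0, 3.2]
width: 0.0267
finger_force: 30.0
```

Request:
carry_out:
  commands:
    - [0,0,-0.02,0,0,0]
    - [0,0,-0.06,0,0,0]
    - [0,0,-0.105,0,0,0]
    - [0,0,-0.15,0,0,0]
    - [0,0,-0.195,0,0,0]

```text
time: 29.1
tool_pos: [0.5095, -0.2228, 0.2031]
ee_rot: [-3.141, -0.0, 1.512]
wrist_force: [0.3, -0.2, -0.3]
width: 0.0263
finger_force: 30.0
```

Request:
carry_out:
  commands:
    - [0.025,-0.006,-0.02,0,0,0]
    - [0.055,-0.013,-0.03,0,0,0]
    - [0.095,-0.022,-0.035,0,0,0]
    - [0.135,-0.031,-0.035,0,0,0]
    - [0.175,-0.04,-0.035,0,0,0]

```text
time: 29.6
tool_pos: [0.4798, -0.0446, 0.2367]
ee_rot: [3.141, 0.0, 1.511]
wrist_force: [0.0, 0.3, 0.4]
width: 0.0268
finger_force: 30.0
```

Request:
carry_out:
  commands:
    - [0.04,-0.009,0,0,0,0]
    - [0.08,-0.018,0,0,0,0]
    - [0.12,-0.027,0,0,0,0]
    - [0.16,-0.036,0,0,0,0]
    - [0.2,-0.045,0,0,0,0]

```text
time: 30.1
tool_pos: [0.4465, 0.1579, 0.2365]
ee_rot: [3.141, 0.0, 1.512]
wrist_force: [-0.0, 0.1, -0.3]
width: 0.0273
finger_force: 30.0
```

Request:
carry_out:
  commands:
    - [0.04,-0.009,0,0,0,0]
    - [0.075,-0.017,0,0,0,0]
    - [0.098,-0.022,0,0,0,0]
    - [0.106,-0.023,0,0,0,0]
    - [0.106,-0.023,0,0,0,0]

```text
time: 30.6
tool_pos: [0.4303, 0.264, 0.2361]
ee_rot: [-3.141, 0.001, 1.513]
wrist_force: [-0.7, -0.2, -0.2]
width: 0.0269
finger_force: 30.0
```

Request:
carry_out:
  commands:
    - [0,0,0.02,0,0,0]
    - [0,0,0.045,0,0,0]
    - [0,0,0.068,0,0,0]
    - [0,0,0.08,0,0,0]
    - [0,0,0.083,0,0,0]

```text
time: 31.1
tool_pos: [0.43, 0.2621, 0.1518]
ee_rot: [-3.139, 0.002, 1.51]
wrist_force: [0.1, -1.0, -0.3]
width: 0.0271
finger_force: 30.0
```

Request:
carry_out:
  commands:
    - [0,0,0,0,0,0]
    - [0,0,0,0,0,0]
    - [0,0,0,0,0,0]
    - [0,0,-0.01,0,0,0]
    - [0,0,-0.03,0,0,0]
  jaw: 0.45

```text
time: 31.6
tool_pos: [0.4297, 0.2633, 0.1832]
ee_rot: [-3.139, 0.001, 1.512]
wrist_force: [-0.0, -0.2, -0.1]
width: 0.042
finger_force: 0.0
```

Request:
carry_out:
  commands:
    - [0,0,-0.03,0,0,0]
    - [-0.015,0.003,-0.055,0,0,0]
    - [-0.05,0.01,-0.055,0,0,0]
    - [-0.095,0.02,-0.055,0,0,0]
    - [-0.14,0.03,-0.055,0,0,0]

```text
time: 32.1
tool_pos: [0.4526, 0.1212, 0.2404]
ee_rot: [3.138, -0.0, 1.514]
wrist_force: [0.7, -0.2, 0.5]
width: 0.0421
finger_force: 0.0
```

Request:
carry_out:
  commands:
    - [-0.04,0.02,0,0,0,0]
    - [-0.08,0.04,0,0,0,0]
    - [-0.12,0.06,0,0,0,0]
    - [-0.16,0.08,0,0,0,0]
    - [-0.195,0.096,0,0,0,0]

```text
time: 32.6
tool_pos: [0.5374, -0.0804, 0.2399]
ee_rot: [3.139, 0.001, 1.511]
wrist_force: [0.4, 0.5, 0.2]
width: 0.0424
finger_force: 0.0
```

Request:
carry_out:
  commands:
    - [-0.04,0.02,0,0,0,0]
    - [-0.08,0.04,0,0,0,0]
    - [-0.12,0.06,0,0,0,0]
    - [-0.145,0.072,0,0,0,0]
    - [-0.155,0.077,0,0,0,0]
  jaw: 0.5

```text
time: 33.1
tool_pos: [0.6047, -0.2402, 0.2385]
ee_rot: [3.141, 0.001, 1.509]
wrist_force: [0.0, 1.4, -0.5]
width: 0.047
finger_force: 0.0
```

```bash
cat >> h.py <<'E'
def corks():
    s=snapshot("scene"); hsv=cv2.cvtColor(s["img"],cv2.COLOR_RGB2HSV)
    m=((hsv[...,1]>90)&(hsv[...,0]<20)&(hsv[...,2]>60)).astype(np.uint8)
    n,l,st,ce=cv2.connectedComponentsWithStats(m)
    for i in range(1,n):
        if 40<st[i,4]<400 and 180<ce[i][0]<330 and 260<ce[i][1]<400: print(st[i,4],ce[i],pix(s,*ce[i],.013)-[.002,.0055,0])
E
python3 - <<'E'
from h import *
print(get_obs()["tool_pos"]); corks()
s=snapshot("top"); crop(s,145,220,215,330,5,"t5.png")
q=cloud(s).reshape(-1,3); q=q[(abs(q[:,2]-.066)<.006)&(q[:,0]>.33)&(q[:,0]<.5)&(q[:,1]>-.1)&(q[:,1]<.1)]; print("pot",q.mean(0))
E
```

```text
[ 0.60471902 -0.24020501  0.23854299]
144 [280.52777778 333.86805556] [ 0.60395105 -0.23757004  0.013     ]
158 [254.50632911 359.79113924] [ 0.59899365 -0.31738146  0.013     ]
pot [ 0.40308936 -0.02795639  0.06531147]
```

View pics/t5.png

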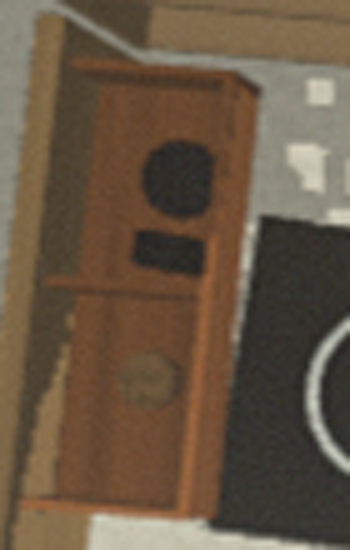

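Request:
carry_out:
  commands:
    - [0.002,-0.001,0.03,0,0,0]
    - [0.002,-0.001,0.07,0,0,0]
    - [0.002,-0.001,0.11,0,0,0]
    - [0.002,-0.001,0.145,0,0,0]
    - [0.002,-0.001,0.175,0,0,0]

```text
time: 33.7
tool_pos: [0.6026, -0.2328, 0.0625]
ee_rot: [-3.141, -0.001, 1.514]
wrist_force: [-0.3, 0.7, 0.8]
width: 0.047
finger_force: 0.0
```

Request:
carry_out:
  commands:
    - [0,0,0.02,0,0,0]
    - [0,0,0.036,0,0,0]
    - [0,0,0.047,0,0,0]
    - [0,0,0.054,0,0,0]
    - [0,0,0.057,0,0,0]

```text
time: 34.2
tool_pos: [0.6036, -0.2352, 0.0067]
ee_rot: [3.141, 0.0, 1.512]
wrist_force: [-0.7, -0.3, 0.2]
width: 0.0472
finger_force: 0.0
```

Request:
carry_out:
  commands:
    - [0,0,0,0,0,0]
    - [0,0,0,0,0,0]
    - [0,0,0,0,0,0]
    - [0,0,0,0,0,0]
    - [0,0,0,0,0,0]
  jaw: 0.1

```text
time: 34.7
tool_pos: [0.604, -0.2359, 0.0076]
ee_rot: [3.14, 0.001, 1.512]
wrist_force: [0.7, -0.7, 3.3]
width: 0.0267
finger_force: 30.0
```

Request:
carry_out:
  commands:
    - [0,0,-0.02,0,0,0]
    - [0,0,-0.06,0,0,0]
    - [0,0,-0.105,0,0,0]
    - [0,0,-0.15,0,0,0]
    - [0,0,-0.195,0,0,0]

```text
time: 35.2
tool_pos: [0.6029, -0.2352, 0.203]
ee_rot: [-3.141, -0.0, 1.512]
wrist_force: [0.2, -0.2, -1.1]
width: 0.0268
finger_force: 30.0
```

Request:
carry_out:
  commands:
    - [0.02,-0.009,-0.02,0,0,0]
    - [0.05,-0.022,-0.03,0,0,0]
    - [0.085,-0.037,-0.035,0,0,0]
    - [0.12,-0.053,-0.035,0,0,0]
    - [0.16,-0.07,-0.035,0,0,0]

```text
time: 35.7
tool_pos: [0.5422, -0.0708, 0.2366]
ee_rot: [3.141, 0.0, 1.511]
wrist_force: [1.3, -0.2, 0.4]
width: 0.0274
finger_force: 30.0
```

Request:
carry_out:
  commands:
    - [0.038,-0.017,0,0,0,0]
    - [0.076,-0.034,0,0,0,0]
    - [0.114,-0.05,0,0,0,0]
    - [0.152,-0.067,0,0,0,0]
    - [0.19,-0.084,0,0,0,0]

```text
time: 36.2
tool_pos: [0.4692, 0.1244, 0.2365]
ee_rot: [3.141, -0.0, 1.512]
wrist_force: [0.6, -0.1, 0.4]
width: 0.0272
finger_force: 30.0
```

Request:
carry_out:
  commands:
    - [0.038,-0.017,0,0,0,0]
    - [0.076,-0.034,0,0,0,0]
    - [0.114,-0.05,0,0,0,0]
    - [0.132,-0.058,0,0,0,0]
    - [0.139,-0.061,0,0,0,0]

```text
time: 36.7
tool_pos: [0.4164, 0.267, 0.2363]
ee_rot: [-3.141, 0.0, 1.515]
wrist_force: [-0.5, -0.6, -0.4]
width: 0.0266
finger_force: 30.0
```

Request:
carry_out:
  commands:
    - [-0.002,-0.004,0.02,0,0,0]
    - [-0.003,-0.008,0.045,0,0,0]
    - [-0.003,-0.008,0.068,0,0,0]
    - [-0.003,-0.008,0.08,0,0,0]
    - [-0.003,-0.008,0.083,0,0,0]

```text
time: 37.2
tool_pos: [0.4088, 0.2618, 0.1518]
ee_rot: [-3.139, 0.002, 1.511]
wrist_force: [-0.2, -0.5, 0.3]
width: 0.027
finger_force: 30.0
```

Request:
carry_out:
  commands:
    - [0,0,0,0,0,0]
    - [0,0,0,0,0,0]
    - [0,0,0,0,0,0]
    - [0,0,-0.01,0,0,0]
    - [0,0,-0.03,0,0,0]
  jaw: 0.45

```text
time: 37.7
tool_pos: [0.4087, 0.2625, 0.1832]
ee_rot: [-3.139, 0.001, 1.512]
wrist_force: [1.9, -0.4, 0.8]
width: 0.0422
finger_force: 0.0
```

Request:
carry_out:
  commands:
    - [0,0,-0.03,0,0,0]
    - [-0.015,0.006,-0.055,0,0,0]
    - [-0.05,0.02,-0.055,0,0,0]
    - [-0.095,0.037,-0.055,0,0,0]
    - [-0.14,0.055,-0.055,0,0,0]

```text
time: 38.2
tool_pos: [0.4567, 0.1189, 0.2405]
ee_rot: [3.138, -0.001, 1.514]
wrist_force: [2.0, 1.1, 0.2]
width: 0.042
finger_force: 0.0
```

Request:
carry_out:
  commands:
    - [-0.042,0.017,0,0,0,0]
    - [-0.084,0.033,0,0,0,0]
    - [-0.126,0.05,0,0,0,0]
    - [-0.168,0.066,0,0,0,0]
    - [-0.21,0.083,0,0,0,0]

```text
time: 38.7
tool_pos: [0.5271, -0.0966, 0.2402]
ee_rot: [3.139, 0.0, 1.512]
wrist_force: [0.8, 0.6, 0.9]
width: 0.0424
finger_force: 0.0
```

Request:
carry_out:
  commands:
    - [-0.045,0.018,0,0,0,0]
    - [-0.09,0.036,0,0,0,0]
    - [-0.135,0.053,0,0,0,0]
    - [-0.178,0.071,0,0,0,0]
    - [-0.218,0.087,0,0,0,0]
  jaw: 0.5

```text
time: 39.2
tool_pos: [0.6011, -0.3198, 0.2397]
ee_rot: [3.14, 0.001, 1.511]
wrist_force: [0.5, 0.6, 0.2]
width: 0.047
finger_force: 0.0
```

```bash
python3 - <<'E'
from h import *
print(get_obs()["tool_pos"]); corks(); print(get_obs()["tool_pos"])
E
```

```text
[ 0.60106355 -0.31976112  0.23971113]
154 [254.48051948 359.64285714] [ 0.59872976 -0.31713165  0.013     ]
[ 0.60139888 -0.32644516  0.23643221]
```

Request:
carry_out:
  commands:
    - [0,-0.001,0.03,0,0,0]
    - [0,-0.001,0.07,0,0,0]
    - [0,-0.001,0.11,0,0,0]
    - [0,-0.001,0.145,0,0,0]
    - [0,-0.001,0.175,0,0,0]

```text
time: 39.75
tool_pos: [0.5992, -0.317, 0.0622]
ee_rot: [-3.141, -0.0, 1.512]
wrist_force: [0.7, 0.3, -0.2]
width: 0.0469
finger_force: 0.0
```

Request:
carry_out:
  commands:
    - [0,0,0.02,0,0,0]
    - [0,0,0.036,0,0,0]
    - [0,0,0.047,0,0,0]
    - [0,0,0.054,0,0,0]
    - [0,0,0.057,0,0,0]

```text
time: 40.25
tool_pos: [0.5998, -0.3175, 0.0066]
ee_rot: [3.141, 0.0, 1.512]
wrist_force: [0.1, 0.1, 0.4]
width: 0.0472
finger_force: 0.0
```

Request:
carry_out:
  commands:
    - [0,0,0,0,0,0]
    - [0,0,0,0,0,0]
    - [0,0,0,0,0,0]
    - [0,0,0,0,0,0]
    - [0,0,0,0,0,0]
  jaw: 0.1

```text
time: 40.75
tool_pos: [0.6001, -0.3178, 0.0077]
ee_rot: [3.14, 0.001, 1.512]
wrist_force: [0.2, 0.4, 3.1]
width: 0.0272
finger_force: 30.0
```

Request:
carry_out:
  commands:
    - [0,0,-0.02,0,0,0]
    - [0,0,-0.06,0,0,0]
    - [0,0,-0.105,0,0,0]
    - [0,0,-0.15,0,0,0]
    - [0,0,-0.195,0,0,0]

```text
time: 41.25
tool_pos: [0.5991, -0.3171, 0.2031]
ee_rot: [-3.141, -0.0, 1.512]
wrist_force: [1.4, -0.9, -0.6]
width: 0.0268
finger_force: 30.0
```

Request:
carry_out:
  commands:
    - [0.02,-0.008,-0.02,0,0,0]
    - [0.05,-0.02,-0.03,0,0,0]
    - [0.085,-0.032,-0.035,0,0,0]
    - [0.12,-0.046,-0.035,0,0,0]
    - [0.16,-0.061,-0.035,0,0,0]

```text
time: 41.75
tool_pos: [0.5474, -0.1531, 0.2365]
ee_rot: [3.141, 0.0, 1.511]
wrist_force: [0.7, 0.3, 0.9]
width: 0.0269
finger_force: 30.0
```

Request:
carry_out:
  commands:
    - [0.04,-0.015,0,0,0,0]
    - [0.08,-0.03,0,0,0,0]
    - [0.12,-0.045,0,0,0,0]
    - [0.16,-0.06,0,0,0,0]
    - [0.2,-0.076,0,0,0,0]

```text
time: 42.25
tool_pos: [0.483, 0.0516, 0.2365]
ee_rot: [3.141, -0.0, 1.511]
wrist_force: [-0.2, 0.9, -0.3]
width: 0.0271
finger_force: 30.0
```

Request:
carry_out:
  commands:
    - [0.045,-0.017,0,0,0,0]
    - [0.09,-0.034,0,0,0,0]
    - [0.135,-0.051,0,0,0,0]
    - [0.178,-0.067,0,0,0,0]
    - [0.206,-0.078,0,0,0,0]

```text
time: 42.75
tool_pos: [0.4167, 0.2629, 0.2365]
ee_rot: [-3.141, -0.001, 1.514]
wrist_force: [0.3, -0.7, 0.2]
width: 0.0272
finger_force: 30.0
```

Request:
carry_out:
  commands:
    - [0,0,0.02,0,0,0]
    - [0,0,0.045,0,0,0]
    - [0,0,0.065,0,0,0]
    - [0,0,0.076,0,0,0]
    - [0,0,0.078,0,0,0]

```text
time: 43.25
tool_pos: [0.4173, 0.2599, 0.1568]
ee_rot: [-3.139, 0.002, 1.512]
wrist_force: [-0.1, 0.8, -0.1]
width: 0.0268
finger_force: 30.0
```

Request:
carry_out:
  commands:
    - [0,0,0,0,0,0]
    - [0,0,0,0,0,0]
    - [0,0,0,0,0,0]
    - [0,0,-0.01,0,0,0]
    - [0,0,-0.03,0,0,0]
  jaw: 0.45

```text
time: 43.75
tool_pos: [0.4175, 0.26, 0.1882]
ee_rot: [-3.139, 0.001, 1.512]
wrist_force: [0.2, 0.2, -0.5]
width: 0.0427
finger_force: 0.0
```

Request:
carry_out:
  commands:
    - [0,0,-0.03,0,0,0]
    - [-0.015,0,-0.05,0,0,0]
    - [-0.05,0,-0.05,0,0,0]
    - [-0.095,0,-0.05,0,0,0]
    - [-0.14,0,-0.05,0,0,0]

```text
time: 44.25
tool_pos: [0.4101, 0.1196, 0.2401]
ee_rot: [3.139, -0.0, 1.514]
wrist_force: [0.9, -0.4, 0.3]
width: 0.0423
finger_force: 0.0
```

Request:
carry_out:
  commands:
    - [-0.042,0,0,0,0,0]
    - [-0.084,0,0,0,0,0]
    - [-0.126,0,0,0,0,0]
    - [-0.168,0,0,0,0,0]
    - [-0.2,0,0,0,0,0]

```text
time: 44.75
tool_pos: [0.398, -0.0813, 0.24]
ee_rot: [3.139, 0.001, 1.51]
wrist_force: [0.1, 0.5, -0.2]
width: 0.042
finger_force: 0.0
```

```bash
python3 - <<'E'
from h import *
s=snapshot("top"); crop(s,120,200,420,350,2.6,"t6.png"); print(get_obs()["tool_pos"],get_obs()["ee_rot"][2])
E
```

```text
[ 0.39779288 -0.08500482  0.23972411] 1.5058593412218892
```

View pics/t6.png

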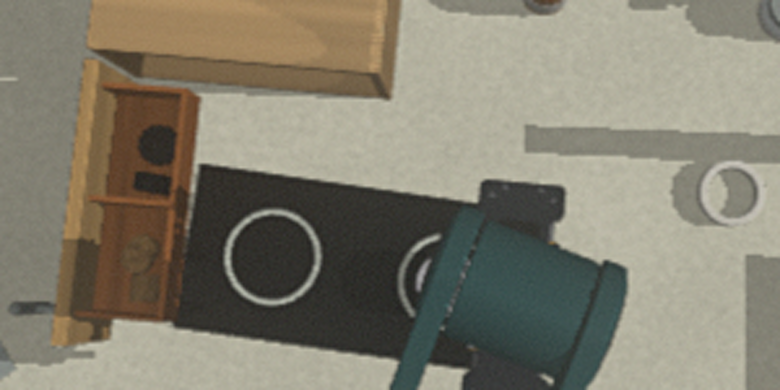

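Request:
carry_out:
  commands:
    - [0.03,-0.003,0,0,0,0]
    - [0.075,-0.008,0,0,0,0]
    - [0.12,-0.013,0,0,0,0]
    - [0.165,-0.018,0,0,0,0]
    - [0.21,-0.022,0,0,0,0]

```text
time: 45.3
tool_pos: [0.3884, 0.1337, 0.24]
ee_rot: [3.139, -0.001, 1.511]
wrist_force: [1.9, -0.6, -0.5]
width: 0.0421
finger_force: 0.0
```

Request:
carry_out:
  commands:
    - [0.045,-0.005,0,0,0,0]
    - [0.09,-0.01,0,0,0,0]
    - [0.135,-0.015,0,0,0,0]
    - [0.18,-0.02,0,0,0,0]
    - [0.218,-0.024,0,0,0,0]
  jaw: 0.5

```text
time: 45.8
tool_pos: [0.3769, 0.3536, 0.2397]
ee_rot: [3.14, -0.001, 1.513]
wrist_force: [0.1, 0.1, 0.5]
width: 0.047
finger_force: 0.0
```

Request:
carry_out:
  commands:
    - [0.01,0,0,0,0,0]
    - [0.01,0,0,0,0,0]
    - [0.01,0,0,0,0,0]
    - [0.01,0,0,0,0,0]
    - [0.01,0,0,0,0,0]

```text
time: 46.3
tool_pos: [0.3785, 0.3597, 0.239]
ee_rot: [3.141, -0.0, 1.51]
wrist_force: [0.2, -0.2, 0.6]
width: 0.0471
finger_force: 0.0
```

Request:
carry_out:
  commands:
    - [0.001,0,0.02,0,0,0]
    - [0.001,0,0.04,0,0,0]
    - [0.001,0,0.065,0,0,0]
    - [0.001,0,0.081,0,0,0]
    - [0.001,0,0.087,0,0,0]

```text
time: 46.8
tool_pos: [0.3775, 0.3603, 0.1494]
ee_rot: [-3.139, 0.003, 1.51]
wrist_force: [-0.2, -0.7, 0.4]
width: 0.047
finger_force: 0.0
```

Request:
carry_out:
  commands:
    - [0,0,0,0,0,0]
    - [0,0,0,0,0,0]
    - [0,0,0,0,0,0]
    - [0,0,0,0,0,0]
    - [0,0,0,0,0,0]
  jaw: 0

```text
time: 47.3
tool_pos: [0.3723, 0.364, 0.1528]
ee_rot: [-3.129, -0.004, 1.514]
wrist_force: [-12.6, 2.6, 4.5]
width: 0.0112
finger_force: 30.0
```

```bash
python3 - <<'E'
from scipy.optimize import least_squares
import numpy as np
# measured handle positions on opening -> circle of radius .2358
p=np.array([[.481,.1067],[.4352,.1436],[.4002,.1915],[.3783,.2468],[.3707,.3058],[.3776,.3605]])
r=least_squares(lambda h:np.hypot(*(p-h).T)-.2358,[.599,.309]); print(r.x,r.fun.round(4))
import arc
arc.H=r.x; arc.yaw=1.511; y=1.511
arc.ex=np.array([np.cos(y),np.sin(y)]); arc.ey=np.array([np.sin(y),-np.cos(y)])
from bench import *
t=get_obs()["tool_pos"]; print(t,get_obs()["wrist_force"])
v=t[:2]-r.x; a0=np.arctan2(-v[0],-v[1])+np.arctan2(.042,.232)-.057
a0=min(np.linspace(1.3,1.75,451),key=lambda a:np.hypot(*(arc.hd(a)-t[:2]))); print("a0",a0,arc.hd(a0))
arc.arc(a0,0,7,t[:2])
E
```

```text
[0.60664795 0.30579571] [-0.0004  0.0002  0.0002  0.      0.0001 -0.0003]
[0.37232389 0.36395047 0.15280639] [-12.55890514   2.63397875   4.45476121]
a0 1.578 [0.37782066 0.3625942 ]
[[-0.012, 0.004], [-0.022, 0.003], [-0.033, 0.002], [-0.043, 0.002], [-0.054, 0.002]] end [0.371 0.31 ] a 1.35
[[-0.011, 0.001], [-0.021, 0.002], [-0.032, 0.003], [-0.042, 0.006], [-0.052, 0.008]] end [0.376 0.257] a 1.13
[[-0.01, 0.003], [-0.02, 0.007], [-0.03, 0.01], [-0.04, 0.015], [-0.049, 0.02]] end [0.393 0.207] a 0.9
[[-0.009, 0.005], [-0.018, 0.011], [-0.027, 0.017], [-0.035, 0.023], [-0.044, 0.03]] end [0.42  0.162] a 0.68
[[-0.008, 0.007], [-0.015, 0.015], [-0.023, 0.023], [-0.029, 0.031], [-0.036, 0.039]] end [0.457 0.124] a 0.45
[[-0.006, 0.009], [-0.012, 0.018], [-0.017, 0.027], [-0.022, 0.036], [-0.026, 0.046]] end [0.502 0.095] a 0.23
[[-0.004, 0.01], [-0.007, 0.02], [-0.01, 0.03], [-0.013, 0.04], [-0.015, 0.051]] end [0.551 0.077] a 0.0
```

```bash
python3 - <<'E'
import arc, numpy as np
arc.H=np.array([.601,.3062]); y=1.511
arc.ex=np.array([np.cos(y),np.sin(y)]); arc.ey=np.array([np.sin(y),-np.cos(y)])
arc.arc(1.578,0,8,(.378,.361))
print([ (arc.hd(a)-arc.hd(0))@np.array([arc.ex,arc.ey]).T for a in (-.02,-.04)])
E
```

```text
[[-0.008, -0.007], [-0.017, -0.009], [-0.026, -0.009], [-0.035, -0.01], [-0.045, -0.01]] end [0.365 0.317] a 1.38
[[-0.009, 0.0], [-0.019, 0.001], [-0.028, 0.002], [-0.037, 0.003], [-0.046, 0.005]] end [0.368 0.271] a 1.18
[[-0.009, 0.002], [-0.018, 0.005], [-0.027, 0.007], [-0.036, 0.011], [-0.044, 0.014]] end [0.379 0.226] a 0.99
[[-0.008, 0.004], [-0.017, 0.008], [-0.025, 0.013], [-0.033, 0.017], [-0.041, 0.023]] end [0.399 0.184] a 0.79
[[-0.008, 0.005], [-0.015, 0.011], [-0.022, 0.017], [-0.029, 0.023], [-0.035, 0.03]] end [0.427 0.147] a 0.59
[[-0.006, 0.007], [-0.012, 0.014], [-0.018, 0.021], [-0.024, 0.029], [-0.029, 0.036]] end [0.462 0.116] a 0.39
[[-0.005, 0.008], [-0.009, 0.016], [-0.014, 0.024], [-0.018, 0.033], [-0.021, 0.041]] end [0.502 0.092] a 0.2
[[-0.003, 0.009], [-0.006, 0.018], [-0.009, 0.027], [-0.011, 0.036], [-0.013, 0.045]] end [0.546 0.077] a 0.0
[array([-0.00078054,  0.00465029]), array([-0.00146793,  0.00931526])]
```

Request:
carry_out:
  commands:
    - [-0.007,-0.004,0,0,0,0]
    - [-0.017,-0.008,0,0,0,0]
    - [-0.026,-0.009,0,0,0,0]
    - [-0.035,-0.01,0,0,0,0]
    - [-0.045,-0.01,0,0,0,0]

```text
time: 47.8
tool_pos: [0.3662, 0.3173, 0.1529]
ee_rot: [3.139, -0.002, 1.512]
wrist_force: [-1.0, 1.7, 5.8]
width: 0.0112
finger_force: 30.0
```

Request:
carry_out:
  commands:
    - [-0.009,0,0,0,0,0]
    - [-0.019,0.001,0,0,0,0]
    - [-0.028,0.002,0,0,0,0]
    - [-0.037,0.003,0,0,0,0]
    - [-0.046,0.005,0,0,0,0]

```text
time: 48.3
tool_pos: [0.3688, 0.2706, 0.1529]
ee_rot: [3.139, -0.001, 1.511]
wrist_force: [0.4, 1.7, 6.2]
width: 0.0113
finger_force: 30.0
```

Request:
carry_out:
  commands:
    - [-0.009,0.002,0,0,0,0]
    - [-0.018,0.005,0,0,0,0]
    - [-0.027,0.007,0,0,0,0]
    - [-0.036,0.011,0,0,0,0]
    - [-0.044,0.014,0,0,0,0]

```text
time: 48.8
tool_pos: [0.38, 0.2257, 0.1529]
ee_rot: [3.139, -0.001, 1.511]
wrist_force: [1.2, 1.5, 5.6]
width: 0.0116
finger_force: 30.0
```

Request:
carry_out:
  commands:
    - [-0.008,0.004,0,0,0,0]
    - [-0.017,0.008,0,0,0,0]
    - [-0.025,0.013,0,0,0,0]
    - [-0.033,0.017,0,0,0,0]
    - [-0.041,0.023,0,0,0,0]

```text
time: 49.3
tool_pos: [0.3998, 0.1831, 0.1529]
ee_rot: [3.141, 0.0, 1.511]
wrist_force: [-3.4, -0.7, 8.8]
width: 0.0116
finger_force: 30.0
```

Very small forces; the model fits. Continue to closing.

Request:
carry_out:
  commands:
    - [-0.008,0.005,0,0,0,0]
    - [-0.015,0.011,0,0,0,0]
    - [-0.022,0.017,0,0,0,0]
    - [-0.029,0.023,0,0,0,0]
    - [-0.035,0.03,0,0,0,0]

```text
time: 49.8
tool_pos: [0.427, 0.1454, 0.1528]
ee_rot: [-3.141, 0.003, 1.511]
wrist_force: [-5.6, -2.4, 10.3]
width: 0.011
finger_force: 30.0
```

Request:
carry_out:
  commands:
    - [-0.006,0.007,0,0,0,0]
    - [-0.012,0.014,0,0,0,0]
    - [-0.018,0.021,0,0,0,0]
    - [-0.024,0.029,0,0,0,0]
    - [-0.029,0.036,0,0,0,0]

```text
time: 50.3
tool_pos: [0.4611, 0.1133, 0.1528]
ee_rot: [-3.14, 0.005, 1.51]
wrist_force: [-4.1, -4.6, 9.3]
width: 0.0113
finger_force: 30.0
```

Request:
carry_out:
  commands:
    - [-0.005,0.008,0,0,0,0]
    - [-0.009,0.016,0,0,0,0]
    - [-0.014,0.024,0,0,0,0]
    - [-0.018,0.033,0,0,0,0]
    - [-0.021,0.041,0,0,0,0]

```text
time: 50.8
tool_pos: [0.5007, 0.0885, 0.1529]
ee_rot: [-3.14, 0.008, 1.509]
wrist_force: [-5.9, -8.2, 8.8]
width: 0.0112
finger_force: 30.0
```

Request:
carry_out:
  commands:
    - [-0.003,0.009,0,0,0,0]
    - [-0.006,0.018,0,0,0,0]
    - [-0.009,0.027,0,0,0,0]
    - [-0.011,0.035,0,0,0,0]
    - [-0.012,0.039,0,0,0,0]

```text
time: 51.3
tool_pos: [0.5396, 0.0731, 0.1529]
ee_rot: [-3.141, 0.009, 1.508]
wrist_force: [-4.2, -9.4, 8.1]
width: 0.0109
finger_force: 30.5
```

Request:
carry_out:
  commands:
    - [-0.002,0.001,0,0,0,0]
    - [-0.003,0.003,0,0,0,0]
    - [-0.003,0.005,0,0,0,0]
    - [-0.003,0.006,0,0,0,0]
    - [-0.003,0.006,0,0,0,0]

```text
time: 51.8
tool_pos: [0.5455, 0.0714, 0.1528]
ee_rot: [3.141, 0.007, 1.509]
wrist_force: [-1.3, -5.9, 6.6]
width: 0.0111
finger_force: 30.3
```

Request:
carry_out:
  commands:
    - [0,0.002,0,0,0,0]
    - [0,0.004,0,0,0,0]
    - [0,0.005,0,0,0,0]
    - [0,0.005,0,0,0,0]
    - [0,0.005,0,0,0,0]

```text
time: 52.3
tool_pos: [0.5461, 0.0709, 0.1528]
ee_rot: [-3.132, 0.008, 1.509]
wrist_force: [-12.8, -7.7, 11.9]
width: 0.0107
finger_force: 30.3
```

Request:
carry_out:
  commands:
    - [0,0,0,0,0,0]
    - [0,0,0,0,0,0]
    - [0,-0.003,0,0,0,0]
    - [0,-0.004,0,0,0,0]
    - [0,-0.004,0,0,0,0]
  jaw: 0.28

```text
time: 52.8
tool_pos: [0.5463, 0.0754, 0.1511]
ee_rot: [-3.141, 0.0, 1.512]
wrist_force: [-0.5, -0.1, 0.2]
width: 0.0262
finger_force: 0.0
```

Request:
carry_out:
  commands:
    - [0,0,-0.01,0,0,0]
    - [0,0,-0.03,0,0,0]
    - [0,0,-0.055,0,0,0]
    - [0,0,-0.085,0,0,0]
    - [0,0,-0.11,0,0,0]

```text
time: 53.3
tool_pos: [0.5469, 0.0756, 0.264]
ee_rot: [3.139, -0.0, 1.512]
wrist_force: [0.1, -0.5, 0.3]
width: 0.0265
finger_force: 0.0
```

Request:
carry_out:
  commands:
    - [-0.03,-0.02,0,0,0,0]
    - [-0.07,-0.045,0,0,0,0]
    - [-0.11,-0.07,0,0,0,0]
    - [-0.15,-0.095,0,0,0,0]
    - [-0.19,-0.11,0,0,0,0]

```text
time: 53.8
tool_pos: [0.4242, -0.1087, 0.2629]
ee_rot: [3.139, 0.001, 1.513]
wrist_force: [0.6, -0.6, -0.1]
width: 0.0266
finger_force: 0.0
```

Request:
carry_out:
  commands:
    - [-0.045,-0.005,0,0,0,0]
    - [-0.09,-0.01,0,0,0,0]
    - [-0.135,-0.015,0,0,0,0]
    - [-0.175,-0.02,0,0,0,0]
    - [-0.2,-0.02,0,0,0,0]

```text
time: 54.3
tool_pos: [0.3929, -0.3089, 0.2622]
ee_rot: [3.141, 0.001, 1.509]
wrist_force: [1.1, 0.3, 0.9]
width: 0.0259
finger_force: 0.0
```

```bash
python3 - <<'E'
from h import *
print(get_obs()["tool_pos"],get_obs()["time"])
s=snapshot("top"); P=cloud(s); crop(s,120,130,470,340,2.2,"t7.png")
q=P[195:262,140:290].reshape(-1,3); q=q[(q[:,2]>.178)&(q[:,2]<.1885)]
for y in (.06,.1,.14,.18,.22,.26):
    w=q[abs(q[:,1]-y)<.01]; w=w[w[:,0]<.6]
    if len(w): print(y,len(w),np.percentile(w[:,0],[2,50,98]).round(4))
q=P.reshape(-1,3); q=q[(abs(q[:,2]-.066)<.006)&(q[:,0]>.33)&(q[:,0]<.5)&(q[:,1]>-.1)&(q[:,1]<.1)]; print("pot",q.mean(0))
E
```

```text
[ 0.39285562 -0.3089441   0.26222076] 54.3
0.06 46 [0.5792 0.586  0.5953]
0.1 50 [0.5808 0.5875 0.5964]
0.14 51 [0.5838 0.591  0.598 ]
0.18 44 [0.585  0.5921 0.5989]
0.22 41 [0.588  0.5935 0.5989]
0.26 34 [0.5894 0.5944 0.5996]
pot [ 0.4034833  -0.02775933  0.06547408]
```

View pics/t7.png

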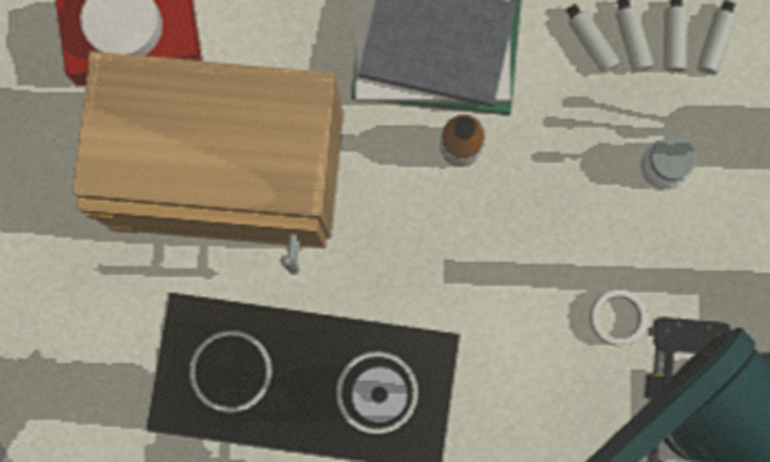

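```bash
python3 -c "
from bench import *
print(close_job())"
```

```text
the job is handed in; nothing more can be done
None
```

I handed the job in at about 54 s: the last camera check shows the pot inside the far ring and the door shut. Both black caps went into the hinge bin and all three corks into the handle bin, and nothing else on the desk was touched.

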